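Clear the front of the damp cupboard and open its touch-latch door

ROBOT

A 7-joint arm with a two-finger parallel gripper is mounted at the origin on the work surface. World frame = base frame: x ahead of the robot, y to its left, z up, the work surface at z = 0. Lengths are in m, angles in rad, forces in N, time in s.
With the tool pointing down it reaches from about 0.4 to 0.85 m from the base axis. Payload 10.4 kg.
Tool frame: the origin (TCP) lies midway between the tips of the shut fingers; the grasp point (between the pads) lies 19 mm behind it (manip.tcp_to_grasp is the distance from the TCP to the grasp point, in m); x points along the fingers, y is the direction in which the jaws open and shut, and the axes are right-handed (so a half turn about x gives the same grasp; the last joint's range is limited). The gripper opens to 85 mm and grips with 20 to 120 N. Pads are 22 mm wide; open, the fingers measure 114 mm over their backs; the gripper's body (76 mm by 85 mm) begins 54 mm behind the grasp point. The pads swing forward as they close: fully open they stand 13 mm farther back than shut.
Start: joints at [-1.17, 0.332, -0.065, 1.46, 0.022, 1.35, -0.088], TCP at [0.257, 0.57, 0.194] pointing down, gripper open.
Joint ranges: [-2.6, 2.6], [-0.5, 2.12], [-1.47, 1.34], [0.16, 2.42], [-1.27, 4.41], [0.06, 2.06], [-2.6, 2.6]. Speed limits (rad/s): [2.22, 2.22, 2.79, 2.79, 3.14, 3.14, 3.14].

INTERFACE

Orientations are given as a unit quaternion [x, y, z, w].
In Python, from workcell import monitor, viewer, manip gives the robot as it stands. The module is installed in compiled form; this text tells all that it offers.
- The arm moves only by the tool send_rows, never from a script. Its arguments are lists of equal length, an entry for each row: "grip": the closure in counts, from 0 (fully open) to 255 (shut); "offset": the shift along the tool's x, y, z in mm, a list of three; "twist": the turn about the tool's x in degrees. In form: {"grip": [grip, ...], "offset": [[tx, ty, tz], ...], "twist": [twist, ...]}. A call has exactly 5 rows; each row is the pose to reach, as a shift and turn from the pose commanded when the call began, along the tool's axes at that moment; what a row does not reach only later rows make up. A row lasts 1/12 s, in which the tool goes at most 41.7 mm and 7.16 degrees, less where a joint would pass 70% of its speed; a pose out of reach is approached as far as the arm can. A call with a gripper value outside its range is refused whole. The fingers move at their own pace and stop on an object; "newtons" is the grip in N (left out, the last holds). Time passes only in rows, so rows that repeat a pose let the fingers close, or fill a call up. It gives the time, the measured TCP pose, the force and the opening at its end, in the units of the state.
- monitor.get_obs(): the state, without advancing time (a new reading comes with each control period).
- viewer.camera(name): name is "scene" or "top" or "wrist"; returns (picture, depth): 420x560x3 uint8, blue, green, red; 420x560 float32, m along the optical axis (not along the pixel's ray), 0 where there is no reading.
- viewer.camera_model(name): a dict with "camera_matrix" (3x3 intrinsics, pixels), "R" (3x3) and "t" (3): a world point X has camera coordinates R X + t; the wrist camera has in their place "mount" (4x4, takes a point from camera to tool coordinates, whose origin is the TCP and whose axes are the tool frame's). Camera axes: x right, y down, z forward; pixel columns grow to the right and rows downward; lengths in m; the calibration is good to about 2 mm. A picture is of the moment at which its call begins: read the wrist's pose just before it. camera_model takes no time and is no camera call.
- manip.hand_in(): hands the job in, once; it reports no verdict.
Trained networks look in the newest picture that a camera, given by its name, has taken for a name from the list of things; names that differ only in an ending like _2 or _b are one class to them, and where a whole thing is asked for, a point or a joint stands for the part that bears it (a point fixed in the world has none). Each returns a list of dicts, best first, with "score" (0 to 1); they miss things now and then, are a little off and sometimes report something else, mostly with a low value. They report only what shows in the picture. A call takes as long as a camera call. They do not tell look-alikes from the thing itself.
- viewer.recognise(target, camera): "box" ([left, top, width, height] in pixels, round what is visible of it).
- viewer.regions_of(target, camera): "region" (420x560 bool, what is visible of it) and "box" ([left, top, width, height] in pixels, round what is visible of it).
- viewer.spot_point(target, camera): "position" ([column, row] in pixels: a listed point, or the origin of a listed thing).
The state is a dict: "clock": time; "joint_pos": joint angles; "joint_velocities": joint speeds; "tau": joint torques, N m; "position": TCP position; "ee_rot": TCP orientation; "ft_force": force on the tool from outside, world axes, zero at the start; "torque": the same for the moment, N m; "grip_width": opening from 0.0 (shut) to 1.0 (fully open).
Only numpy, scipy, OpenCV 4.12 (cv2) and the standard library are available. Lean on these libraries where they do the work, as an engineer would, in place of code of your own. Each camera call takes 0.05 s, during which the arm holds its last target.

TASK

A vase and a plaster mould are standing in the way of the grey cupboard's door: first move both onto the long wooden ware board and set them down gently, standing upright, without disturbing the other things. Then push the handleless door in near its free edge so that its spring catch lets it pop ajar, and swing it open until it stands at least square to the cupboard's front.

Things in the scene. Friction and masses are not known exactly. Their poses are not given: they have to be found in the camera images.
- cupboard: Small grey steel bench cupboard, fixed, hollow, 200 mm high, closed top. Origin: on the table under it; its front faces its own -x. The carcass spans x -80 to +90, y -120 to +120 mm. The door hangs before it: when shut its inner face is at x = -90 and its outer face at x = -104 mm, its hinge at y = -115 and its free edge at y = +110 mm.
- door (a joint): Door angle, rad, about an upright axis: 0 shut and caught (pulling does not free it), grows opening to the cupboard's -x, to 1.85. Grey panel without handle, 225 wide, 195 high, 14 mm thick. Pushed in 5 to 8 mm near the free edge (about 5 N, then a hard stop at -0.04) it trips the catch; let go, it pops to about 0.29 (edge 60 mm out), then swings freely and stays where left.
- door_hinge (a point): Point on the door's hinge axis at the height of the door's top edge (199 mm above the table), on the inner face of the door. It lies in the cupboard's frame at x = -90, y = -115 mm and does not move when the door swings. The inner face also carries two small steel catch pins, lower than 70 mm above the table; higher up it is plain.
- door_top_corner (a point): Top corner of the door's free edge, mid-thickness; 225 mm from the hinge axis. In the cupboard's frame at x = -97, y = +110 mm when closed; it moves with the door.
- vase: White ceramic vase, 160 mm high, loose, about 0.35 kg. Foot 52 mm across, belly 63 mm across from 45 to 65 mm up, straight neck 34 mm across from 108 to 148 mm up, rim 40 mm across, solid. Origin: centre of its underside, z up. Starts in the way of the door, beside the mould.
- mould: Off-white plaster casting mould, a block 100 mm (its x) by 56 mm (its y) by 60 mm high with a dark line round it and a dark disc on top, loose, about 0.4 kg. Origin: centre of its underside. Starts in the way of the door, beside the vase.
- ware_board: Plain light wooden board lying fixed on the table on the robot's right, 400 mm long (its x), 170 mm wide (its y), 18 mm thick. Origin: centre of its underside. A bowl and a beaker stand near its two ends, on its middle line; about 220 mm between them is free.
- bowl: Terracotta bowl, 72 mm across, 50 mm high, near one end of the ware board; leave it alone. Origin: centre of its underside.
- beaker: White beaker, 64 mm across, 70 mm high, near the other end of the ware board; leave it alone. Origin: centre of its underside.
- mug: White mug, 72 mm across with a handle, 85 mm high, standing beside the door's free edge, outside its sweep; leave it alone. Origin: centre of its underside.
- jar: Lidded jar, 56 mm across, 95 mm high, standing just outside the door's sweep; leave it alone. Origin: centre of its underside.
Things that resemble listed ones, but are neither listed nor needed, are in the scene too. What is shaped like the mould but purple or red is not meant.

How it is judged:
By the outcome, as a careful person would: the job done as asked, in the order asked, and still so for the second after the job is handed in, with the robot touching nothing.
It also fails if it takes over 72 s, if anything falls off the work surface, if the arm or the gripper's body presses on something with over 40 N, if the wrist force passes 120 N, or if a joint passes its speed limit or range.

## Working session

There is one attempt and no reset: what is moved stays moved. The work goes in short steps, Python scripts to look and compute and a tool call to move; the robot and the scene stay as the last step left them, time stands still between calls to the robot, and variables do not carry over. Pictures are saved under pics/ and viewed, and the job is handed in when it is done.

Besides the shell and the picture viewer there is one more tool, called after "Emit:" in YAML: its name, and indented under it one key for each argument. send_rows: Moves the arm, as the interface text tells. Its arguments: {"type":"object","properties":{"grip":{"type":"array","items":{"type":"number"}},"offset":{"type":"array","items":{"type":"array","items":{"type":"number"}}},"twist":{"type":"array","items":{"type":"number"}},"newtons":{"type":"number"}},"required":["grip","offset","twist"]}

```bash
ls; mkdir -p pics; python3 - <<'E'
from workcell import monitor, viewer, manip
import cv2,numpy as np
o=monitor.get_obs();print({k:np.round(v,3) for k,v in o.items()})
for c in ["scene","top"]:
    im,d=viewer.camera(c);cv2.imwrite(f"pics/{c}0.png",im);np.save(f"pics/{c}0.npy",d)
    m=viewer.camera_model(c);print(c,{k:np.round(v,4).tolist() for k,v in m.items()})
print(viewer.camera_model("wrist"),manip.tcp_to_grasp)
E
```

```text
pics
{'clock': np.float64(0.0), 'joint_pos': array([-1.17 ,  0.333, -0.065,  1.461,  0.022,  1.35 , -0.088]), 'joint_velocities': array([ 0.   , -0.   ,  0.001,  0.001,  0.001, -0.002,  0.001]), 'tau': array([ 0.0000e+00, -6.2545e+01,  4.9000e-02, -3.9162e+01,  1.6000e-02,
        1.0000e-02,  0.0000e+00]), 'position': array([0.257, 0.569, 0.193]), 'ee_rot': array([ 0.148,  0.691, -0.149,  0.691]), 'ft_force': array([-0.3  ,  0.208, -0.096]), 'torque': array([0.006, 0.018, 0.026]), 'grip_width': np.float64(0.998)}
scene {'camera_matrix': [[466.2665, 0.0, 284.26], [0.0, 466.2665, 209.4819], [0.0, 0.0, 1.0]], 'R': [[-0.0461, 0.9988, -0.0173], [0.6866, 0.0191, -0.7268], [-0.7256, -0.0454, -0.6866]], 't': [0.0157, -0.2854, 1.5173]}
top {'camera_matrix': [[528.4672, 0.0, 276.5717], [0.0, 528.4672, 207.3303], [0.0, 0.0, 1.0]], 'R': [[-0.0176, -0.9995, -0.0261], [-0.9972, 0.0194, -0.0726], [0.0731, 0.0248, -0.997]], 't': [0.0471, 0.5717, 1.3997]}
{'camera_matrix': array([[330.89803756,   0.        , 280.72968588],
       [  0.        , 330.89803756, 210.13806521],
       [  0.        ,   0.        ,   1.        ]]), 'mount': array([[ 5.34912413e-04, -3.22469064e-01,  9.46579852e-01,
        -1.80716829e-01],
       [ 9.99999280e-01,  1.18913860e-03, -1.59998776e-04,
        -7.24748684e-04],
       [-1.07401998e-03,  9.46579256e-01,  3.22469468e-01,
        -8.36838433e-02],
       [ 0.00000000e+00,  0.00000000e+00,  0.00000000e+00,
         1.00000000e+00]])} 0.0187
```

View pics/scene0.png

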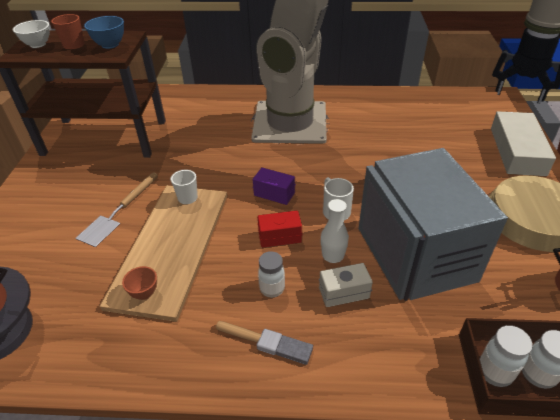

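View pics/top0.png

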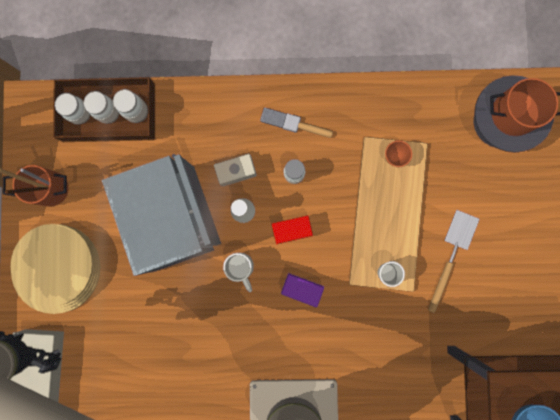

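Scene: the mould is the off-white block with the disc at top (235,168) / scene (346,285). The look-alikes are the red block at top (292,229) and the purple block at (303,291), and neither is meant. The vase is at top (242,210), the jar at (294,171), the mug at (238,267). The door faces image right, with its free edge next to the mug.

```bash
cat > h.py <<'E'
from workcell import monitor, viewer, manip
import cv2,numpy as np
from scipy.spatial.transform import Rotation as Rn
def cloud(c,d,mask=None,pose=None):
    m=viewer.camera_model(c);K=m["camera_matrix"]
    if mask is None: mask=np.ones(d.shape,bool)
    v,u=np.where(mask&(d>0));z=d[v,u]
    P=np.c_[(u-K[0,2])*z/K[0,0],(v-K[1,2])*z/K[1,1],z]
    if c=="wrist":
        M=m["mount"];P=P@M[:3,:3].T+M[:3,3]
        o=pose;return P@Rn.from_quat(o["ee_rot"]).as_matrix().T+o["position"]
    return (P-m["t"])@m["R"]
def proj(c,X,pose=None):
    m=viewer.camera_model(c);K=m["camera_matrix"];X=np.atleast_2d(X)
    if c=="wrist":
        M=m["mount"];T=(X-pose["position"])@Rn.from_quat(pose["ee_rot"]).as_matrix()
        p=(T-M[:3,3])@M[:3,:3]
    else: p=X@m["R"].T+m["t"]
    p=p@K.T;return p[:,:2]/p[:,2:]
E
python3 - <<'E'
from h import *
o=monitor.get_obs()
im,d=viewer.camera("top")
for n in ["mould","vase","jar","mug","bowl","beaker","ware_board","cupboard","door"]:
    for r in viewer.regions_of(n,"top")[:3]:
        P=cloud("top",d,r["region"]); zt=np.percentile(P[:,2],97)
        T=P[P[:,2]>zt-0.012]
        (c,s,a)=cv2.minAreaRect((T[:,:2]*1000).astype(np.float32))
        print(n,round(r["score"],2),r["box"],"ztop",round(zt,3),"c",np.round(c,1),"s",np.round(s,1),round(a,1))
    print(n,[(round(r["score"],2),np.round(r["position"])) for r in viewer.spot_point(n,"top")[:3]])
for n in ["door_hinge","door_top_corner"]:
    print(n,[(round(r["score"],2),np.round(r["position"],1)) for r in viewer.spot_point(n,"top")[:3]])
print(monitor.get_obs()["clock"])
cv2.imwrite("pics/crop0.png",cv2.resize(im[120:310,90:440],None,fx=2.2,fy=2.2))
E
```

```text
mould 0.98 [274.8, 217.0, 38.3, 28.9] ztop 0.066 c [511.6  -3.2] s [55.7 99.5] 11.6
mould 0.87 [213.4, 155.1, 37.9, 32.7] ztop 0.065 c [673.5 145.7] s [56.3 99.8] 15.1
mould 0.77 [281.8, 275.7, 43.9, 31.5] ztop 0.065 c [352.6 -26.8] s [99.7 56.1] 68.4
mould [(0.97, array([303., 290.])), (0.95, array([295., 232.])), (0.75, array([235., 171.]))]
vase 0.72 [233.5, 202.8, 21.5, 22.4] ztop 0.163 c [563.9 125.5] s [36.6 37. ] 89.8
vase 0.39 [214.4, 153.8, 38.6, 31.5] ztop 0.065 c [673.9 146. ] s [ 57. 100.] 15.9
vase [(0.71, array([246., 216.])), (0.32, array([174., 158.]))]
jar 0.77 [284.2, 159.7, 20.7, 20.4] ztop 0.1 c [663.3 -11.7] s [46.2 45. ] 87.7
jar 0.55 [172.0, 155.6, 48.9, 89.1] ztop 0.203 c [581.5 232.5] s [222.7  15. ] 19.0
jar [(0.63, array([292., 175.])), (0.35, array([388., 274.])), (0.31, array([172., 158.]))]
mug 0.8 [221.5, 253.7, 32.4, 36.1] ztop 0.088 c [414.7 132.4] s [81.4 69.2] 62.9
mug [(0.92, array([239., 267.])), (0.6, array([246., 215.]))]
bowl 0.97 [383.2, 138.4, 26.1, 30.2] ztop 0.07 c [ 703.6 -283.5] s [68.  70.2] 43.8
bowl 0.33 [210.9, 154.5, 44.9, 32.3] ztop
[... 212 characters left out ...]
 139.0, 22.0, 29.0] ztop 0.07 c [ 703.6 -283.5] s [68.  70.2] 43.7
beaker [(0.67, array([384., 272.]))]
ware_board 0.64 [349.5, 137.5, 77.5, 154.9] ztop 0.024 c [ 551.9 -262.9] s [171.3 400.6] 82.7
ware_board [(0.56, array([389., 215.]))]
cupboard 0.57 [105.4, 154.3, 115.0, 119.9] ztop 0.205 c [550.6 317.7] s [240.  196.3] 19.0
cupboard 0.48 [349.8, 137.4, 78.1, 152.8] ztop 0.024 c [ 551.6 -262.7] s [171.1 399.9] 82.7
cupboard []
door 0.84 [173.5, 155.9, 48.3, 91.6] ztop 0.203 c [582.1 232.7] s [224.1  15. ] 19.0Traceback (most recent call last):
  File "<stdin>", line 10, in <module>
ValueError: it knows: beaker, bowl, cupboard, door_hinge, door_top_corner, jar, mould, mug, vase, ware_board
```

```bash
cat >> h.py <<'E'
def to(target,jaw_deg=None):
    """print tool-axis offset mm + twist deg to get TCP to world target with jaw axis at jaw_deg (mod 180)"""
    o=monitor.get_obs();R=Rn.from_quat(o["ee_rot"]).as_matrix()
    off=R.T@(np.array(target)-o["position"])*1000
    a=np.degrees(np.arctan2(R[1,1],R[0,1]));tw=0
    if jaw_deg is not None:
        tw=-((jaw_deg-a+90)%180-90)   # x points down: +twist lowers world yaw
    print("off",np.round(off,1),"twist",round(tw,1),"jaw now",round(a,1),"j7",round(float(o["joint_pos"][6]),2),"t",round(float(o["clock"]),2))
def st():
    o=monitor.get_obs();print({k:np.round(o[k],3).tolist() for k in("clock","position","joint_pos","ft_force","grip_width")})
E
python3 - <<'E'
from h import *
o=monitor.get_obs();print(np.round(Rn.from_quat(o["ee_rot"]).as_matrix(),3))
im=cv2.imread("pics/top0.png")
cv2.imwrite("pics/crop0.png",cv2.resize(im[120:310,90:440],None,fx=2.2,fy=2.2))
to([.564,.1255,.25],None);to([.564,.1255,.109],0);to([.564,.1255,.109],90)
for p in [(.686,.276,.199),(.475,.196,.199)]: print(proj("top",p))
E
```

```text
[[ 0.     0.411  0.912]
 [ 0.     0.912 -0.411]
 [-1.     0.    -0.   ]]
off [ -56.3 -278.7  462.5] twist 0 jaw now 65.7 j7 -0.09 t 1.0
off [  84.7 -278.7  462.5] twist 65.7 jaw now 65.7 j7 -0.09 t 1.0
off [  84.7 -278.7  462.5] twist -24.3 jaw now 65.7 j7 -0.09 t 1.0
[[173.23502348 156.33519829]]
[[207.42073074 244.57117166]]
```

View pics/crop0.png

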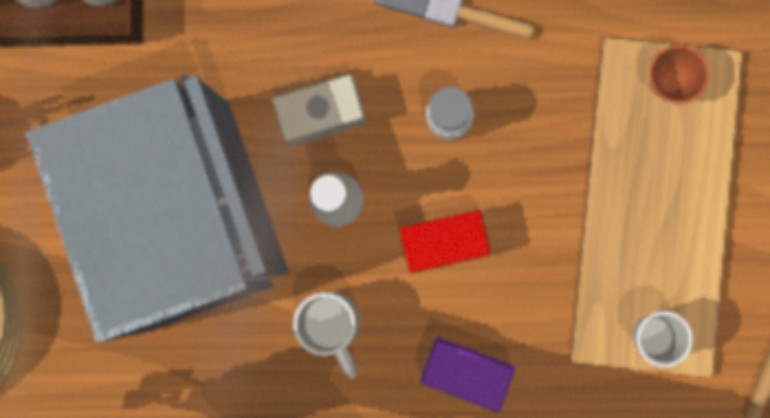

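The close crop confirms it: the off-white block with a dark disc is at crop (318,107), and red and purple are plainly different. Moving: rise, cross over, turn the jaws.

Emit:
send_rows:
  grip: [0,0,0,0,0]
  offset:
    - [-40,0,0]
    - [-80,0,0]
    - [-100,-20,30]
    - [-100,-40,65]
    - [-100,-60,100]
  twist: [0,7,14,21,28]
  newtons: 40

```text
clock: 1.42
position: [0.324, 0.4737, 0.2954]
ee_rot: [0.314, 0.634, -0.312, 0.634]
ft_force: [1.5, -0.3, 0.2]
grip_width: 1.002
```

```bash
python3 -c "
from h import *
st();to([.564,.1255,.25],0)"
```

```text
{'clock': 1.417, 'position': [0.324, 0.474, 0.295], 'joint_pos': [-1.092, 0.181, 0.049, 1.438, -0.009, 1.519, -0.389], 'ft_force': [1.452, -0.305, 0.224], 'grip_width': 1.002}
off [ 44.8 -21.5 422.4] twist 37.5 jaw now 37.5 j7 -0.39 t 1.42
```

Emit:
send_rows:
  grip: [0,0,0,0,0]
  offset:
    - [0,-2,40]
    - [0,-4,80]
    - [0,-6,120]
    - [0,-8,160]
    - [0,-10,200]
  twist: [7,14,21,28,35]

```text
clock: 1.83
position: [0.4387, 0.3078, 0.294]
ee_rot: [0.49, 0.51, -0.489, 0.51]
ft_force: [0.6, -0.4, 0.6]
grip_width: 1.004
```

Emit:
send_rows:
  grip: [0,0,0,0,0]
  offset:
    - [0,0,40]
    - [0,0,80]
    - [0,0,120]
    - [0,0,150]
    - [0,0,150]
  twist: [0,0,0,0,0]

```text
clock: 2.25
position: [0.4462, 0.153, 0.2947]
ee_rot: [0.491, 0.509, -0.49, 0.51]
ft_force: [0.4, 0.2, 0.6]
grip_width: 1.003
```

```bash
python3 -c "
from h import *
st();to([.564,.1255,.25],0)
o=monitor.get_obs();im,d=viewer.camera('wrist');cv2.imwrite('pics/w1.png',im)
for r in viewer.regions_of('vase','wrist')[:2]:
    P=cloud('wrist',d,r['region'],o);T=P[P[:,2]>np.percentile(P[:,2],97)-.01];print(r['score'],r['box'],P[:,2].max(),T.min(0),T.max(0))
"
```

```text
{'clock': 2.25, 'position': [0.446, 0.153, 0.295], 'joint_pos': [-0.783, -0.067, 0.339, 1.695, 0.023, 1.508, -0.407], 'ft_force': [0.407, 0.192, 0.618], 'grip_width': 1.003}
off [ 44.8 116.6  32. ] twist 2.2 jaw now 2.2 j7 -0.41 t 2.25
0.67 [345.6, 164.4, 72.5, 72.5] 0.16296400407436734 [0.5455095  0.10559446 0.15190238] [0.58357447 0.14266828 0.162964  ]
```

View pics/w1.png

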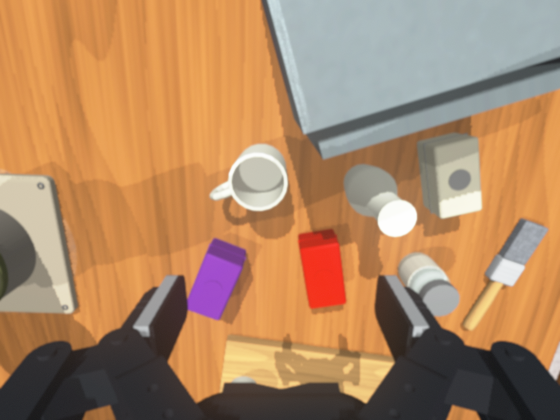

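The wrist view shows the vase's rim at (397,218), and it measures (.5645,.124), which agrees with the top camera. Descending on the neck.

Emit:
send_rows:
  grip: [0,0,0,0,0]
  offset:
    - [0,40,11]
    - [15,80,22]
    - [30,117,32]
    - [45,117,32]
    - [45,117,32]
  twist: [2,2,2,2,2]

```text
clock: 2.77
position: [0.563, 0.1337, 0.2439]
ee_rot: [0.494, 0.504, -0.499, 0.503]
ft_force: [-0.8, 1.0, -0.7]
grip_width: 1.002
```

```bash
python3 -c "
from h import *
st();to([.564,.125,.107],0)"
```

```text
{'clock': 2.767, 'position': [0.563, 0.134, 0.244], 'joint_pos': [-0.682, 0.217, 0.439, 1.526, -0.09, 1.427, -0.226], 'ft_force': [-0.769, 0.977, -0.667], 'grip_width': 1.002}
off [136.9   1.8   8.2] twist 0.7 jaw now 0.7 j7 -0.23 t 2.77
```

Emit:
send_rows:
  grip: [0,0,0,0,0]
  offset:
    - [10,0,0]
    - [20,0,0]
    - [30,0,0]
    - [30,0,0]
    - [30,0,0]
  twist: [0,0,0,0,0]

```text
clock: 3.18
position: [0.5628, 0.1339, 0.2189]
ee_rot: [0.497, 0.504, -0.497, 0.503]
ft_force: [-0.7, -0.5, 0.9]
grip_width: 0.996
```

```bash
python3 -c "
from h import *
st();to([.564,.125,.107],0)"
```

```text
{'clock': 3.183, 'position': [0.563, 0.134, 0.219], 'joint_pos': [-0.681, 0.221, 0.436, 1.573, -0.095, 1.368, -0.221], 'ft_force': [-0.664, -0.515, 0.881], 'grip_width': 0.996}
off [111.8   1.1   8.9] twist 0.8 jaw now 0.8 j7 -0.22 t 3.18
```

Emit:
send_rows:
  grip: [0,0,0,0,0]
  offset:
    - [10,1,9]
    - [40,1,9]
    - [75,1,9]
    - [105,1,9]
    - [112,1,9]
  twist: [0,0,0,0,0]

```text
clock: 3.6
position: [0.5619, 0.123, 0.1021]
ee_rot: [0.495, 0.504, -0.499, 0.502]
ft_force: [-0.1, -0.3, 0.1]
grip_width: 1.001
```

Emit:
send_rows:
  grip: [40,80,120,180,255]
  offset:
    - [0,0,0]
    - [0,0,0]
    - [0,0,0]
    - [0,0,0]
    - [0,0,0]
  twist: [0,0,0,0,0]
  newtons: 40

```text
clock: 4.02
position: [0.5661, 0.1247, 0.1092]
ee_rot: [0.498, 0.503, -0.496, 0.504]
ft_force: [-1.6, 0.3, 8.1]
grip_width: 0.42
```

Emit:
send_rows:
  grip: [255,255,255,255,255]
  offset:
    - [0,0,0]
    - [0,0,0]
    - [0,0,0]
    - [0,0,0]
    - [0,0,0]
  twist: [0,0,0,0,0]

```text
clock: 4.43
position: [0.566, 0.1247, 0.1092]
ee_rot: [0.498, 0.503, -0.496, 0.504]
ft_force: [-1.1, -0.1, 7.9]
grip_width: 0.422
```

```bash
python3 -c "
from h import *
st();to([.564,.125,.107],0)
im,d=viewer.camera('scene');cv2.imwrite('pics/s2.png',im)"
```

```text
{'clock': 4.433, 'position': [0.566, 0.125, 0.109], 'joint_pos': [-0.653, 0.302, 0.427, 1.717, -0.136, 1.148, -0.174], 'ft_force': [-1.054, -0.082, 7.908], 'grip_width': 0.422}
off [ 2.2 -2.  -0.3] twist 0.7 jaw now 0.7 j7 -0.17 t 4.43
```

View pics/s2.png

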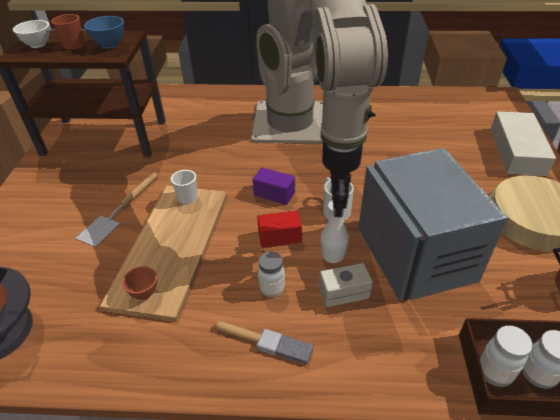

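Emit:
send_rows:
  grip: [255,255,255,255,255]
  offset:
    - [-10,0,0]
    - [-30,0,0]
    - [-60,0,0]
    - [-90,0,0]
    - [-120,0,0]
  twist: [0,0,0,0,0]

```text
clock: 4.9
position: [0.5643, 0.1242, 0.2291]
ee_rot: [0.497, 0.503, -0.497, 0.503]
ft_force: [1.5, 1.0, -2.8]
grip_width: 0.424
```

```bash
python3 -c "
from h import *
st();to([.497,-.256,.235],0)
im,d=viewer.camera('scene');cv2.imwrite('pics/s3.png',im[130:330,220:520])"
```

```text
{'clock': 4.9, 'position': [0.564, 0.124, 0.229], 'joint_pos': [-0.672, 0.214, 0.445, 1.56, -0.093, 1.388, -0.207], 'ft_force': [1.522, 0.98, -2.752], 'grip_width': 0.424}
off [ -6.1 -72.  379.3] twist 0.7 jaw now 0.7 j7 -0.21 t 4.9
```

View pics/s3.png

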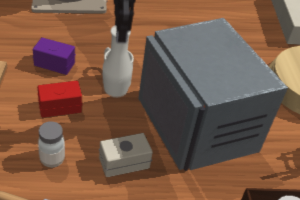

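The vase is lifted and upright. Carrying it to the board.

Emit:
send_rows:
  grip: [255,255,255,255,255]
  offset:
    - [-2,-3,20]
    - [-4,-10,53]
    - [-6,-17,88]
    - [-6,-24,123]
    - [-6,-31,158]
  twist: [0,0,0,0,0]

```text
clock: 5.37
position: [0.535, -0.0356, 0.2337]
ee_rot: [0.497, 0.503, -0.496, 0.503]
ft_force: [0.6, -0.0, -2.7]
grip_width: 0.424
```

Emit:
send_rows:
  grip: [255,255,255,255,255]
  offset:
    - [0,-7,35]
    - [0,-14,70]
    - [0,-21,105]
    - [0,-28,140]
    - [0,-35,160]
  twist: [0,0,0,0,0]

```text
clock: 5.78
position: [0.5012, -0.1989, 0.2337]
ee_rot: [0.498, 0.502, -0.498, 0.503]
ft_force: [-0.4, -1.2, -3.6]
grip_width: 0.421
```

```bash
python3 -c "
from h import *
st();to([.497,-.256,.13],0)"
```

```text
{'clock': 5.783, 'position': [0.501, -0.199, 0.234], 'joint_pos': [-0.324, 0.124, 0.681, 1.661, -0.079, 1.383, 0.376], 'ft_force': [-0.431, -1.219, -3.589], 'grip_width': 0.421}
off [103.8  -4.8  57. ] twist 0.5 jaw now 0.5 j7 0.38 t 5.78
```

Emit:
send_rows:
  grip: [255,255,255,255,255]
  offset:
    - [0,-2,25]
    - [0,-4,50]
    - [10,-4,57]
    - [40,-4,57]
    - [70,-4,57]
  twist: [0,0,0,0,0]

```text
clock: 6.2
position: [0.4999, -0.2525, 0.1632]
ee_rot: [0.498, 0.502, -0.497, 0.504]
ft_force: [0.1, 1.6, -3.6]
grip_width: 0.424
```

Emit:
send_rows:
  grip: [255,255,255,255,255]
  offset:
    - [10,0,0]
    - [16,0,0]
    - [22,0,0]
    - [25,0,0]
    - [28,0,0]
  twist: [0,0,0,0,0]

```text
clock: 6.62
position: [0.5001, -0.2517, 0.1357]
ee_rot: [0.497, 0.503, -0.496, 0.504]
ft_force: [0.8, 0.0, -2.4]
grip_width: 0.421
```

```bash
python3 -c "
from h import *
st();to([.497,-.256,.127],0)
im,d=viewer.camera('scene');cv2.imwrite('pics/s4.png',cv2.resize(im[150:320,80:330],None,fx=2.4,fy=2.4))"
```

```text
{'clock': 6.617, 'position': [0.5, -0.252, 0.136], 'joint_pos': [-0.215, 0.263, 0.704, 1.748, -0.182, 1.195, 0.552], 'ft_force': [0.766, 0.049, -2.418], 'grip_width': 0.421}
off [ 8.7 -3.1  4.3] twist 0.7 jaw now 0.7 j7 0.55 t 6.62
```

View pics/s4.png

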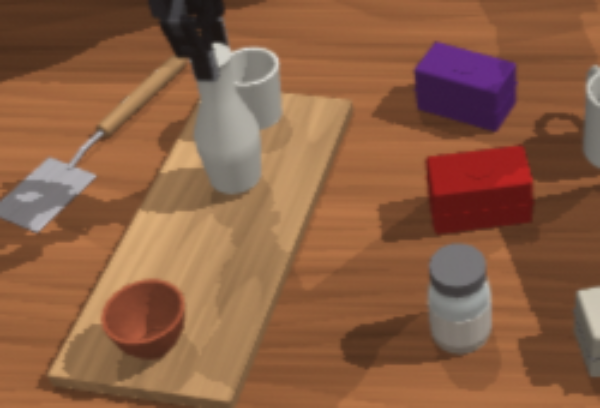

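The vase is above the free part of the board, with the foot at about (235,175). Lowering it slowly.

Emit:
send_rows:
  grip: [255,255,255,255,255]
  offset:
    - [2,0,0]
    - [4,0,0]
    - [5,0,0]
    - [6,0,0]
    - [7,0,0]
  twist: [0,0,0,0,0]

```text
clock: 7.08
position: [0.4993, -0.2515, 0.1277]
ee_rot: [0.497, 0.503, -0.497, 0.503]
ft_force: [-0.6, 0.4, -3.1]
grip_width: 0.424
```

Emit:
send_rows:
  grip: [255,255,255,255,255]
  offset:
    - [1,0,0]
    - [1,0,0]
    - [2,0,0]
    - [2,0,0]
    - [2,0,0]
  twist: [0,0,0,0,0]

```text
clock: 7.5
position: [0.5, -0.2526, 0.1274]
ee_rot: [0.497, 0.502, -0.497, 0.504]
ft_force: [-3.2, -1.3, 11.2]
grip_width: 0.422
```

Emit:
send_rows:
  grip: [130,110,80,40,0]
  offset:
    - [0,0,0]
    - [0,0,0]
    - [0,0,0]
    - [0,0,0]
    - [0,0,0]
  twist: [0,0,0,0,0]

```text
clock: 7.92
position: [0.4993, -0.2513, 0.1255]
ee_rot: [0.497, 0.503, -0.497, 0.503]
ft_force: [-0.0, 0.1, 0.1]
grip_width: 0.939
```

Emit:
send_rows:
  grip: [0,0,0,0,0]
  offset:
    - [0,0,0]
    - [0,0,0]
    - [-30,0,0]
    - [-70,0,0]
    - [-110,0,0]
  twist: [0,0,0,0,0]

```text
clock: 8.33
position: [0.4984, -0.2513, 0.2365]
ee_rot: [0.497, 0.504, -0.497, 0.502]
ft_force: [0.4, -1.0, 0.1]
grip_width: 1.001
```

```bash
python3 -c "
from h import *
st();to([.6735,.1457,.18],15.1)
im,d=viewer.camera('scene');cv2.imwrite('pics/s5.png',cv2.resize(im[150:320,80:380],None,fx=2.4,fy=2.4))"
```

```text
{'clock': 8.333, 'position': [0.498, -0.251, 0.237], 'joint_pos': [-0.243, 0.184, 0.724, 1.607, -0.123, 1.399, 0.506], 'ft_force': [0.442, -1.011, 0.12], 'grip_width': 1.001}
off [  56.3  180.1 -394.8] twist -14.4 jaw now 0.7 j7 0.51 t 8.33
```

View pics/s5.png

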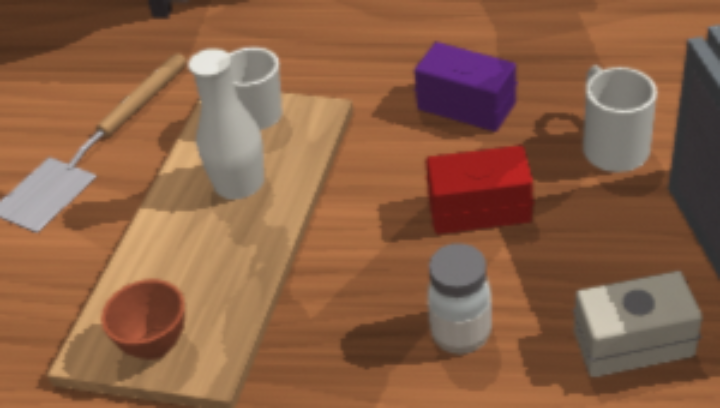

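The vase stands upright on the board at (235,130) in the crop. On to the mould.

Emit:
send_rows:
  grip: [0,0,0,0,0]
  offset:
    - [0,16,-35]
    - [0,32,-70]
    - [0,48,-105]
    - [0,64,-140]
    - [0,80,-175]
  twist: [-3,-6,-9,-12,-14]

```text
clock: 8.8
position: [0.5775, -0.0736, 0.2358]
ee_rot: [0.431, 0.561, -0.431, 0.561]
ft_force: [0.3, -0.2, 0.2]
grip_width: 1.001
```

```bash
python3 -c "
from h import *
st();to([.6735,.1457,.18],15.1)"
```

```text
{'clock': 8.8, 'position': [0.578, -0.074, 0.236], 'joint_pos': [-0.434, 0.233, 0.579, 1.543, -0.129, 1.404, 0.414], 'ft_force': [0.333, -0.21, 0.244], 'grip_width': 1.001}
off [  56.   149.  -187.3] twist -0.2 jaw now 14.9 j7 0.41 t 8.8
```

Emit:
send_rows:
  grip: [0,0,0,0,0]
  offset:
    - [0,25,-31]
    - [0,50,-62]
    - [0,75,-94]
    - [0,100,-125]
    - [0,124,-156]
  twist: [0,0,0,0,0]

```text
clock: 9.22
position: [0.6579, 0.109, 0.2355]
ee_rot: [0.432, 0.56, -0.432, 0.56]
ft_force: [0.7, -0.5, 0.7]
grip_width: 1.004
```

Emit:
send_rows:
  grip: [0,0,0,0,0]
  offset:
    - [0,25,-31]
    - [10,25,-31]
    - [25,25,-31]
    - [30,25,-31]
    - [30,25,-31]
  twist: [0,0,0,0,0]

```text
clock: 9.63
position: [0.6728, 0.1428, 0.204]
ee_rot: [0.431, 0.56, -0.433, 0.559]
ft_force: [0.3, -0.0, 0.6]
grip_width: 1.001
```

```bash
python3 -c "
from h import *
st();to([.6735,.1457,.022],15.1)
o=monitor.get_obs();im,d=viewer.camera('wrist');cv2.imwrite('pics/w2.png',im)
for r in viewer.regions_of('mould','wrist')[:3]:
    P=cloud('wrist',d,r['region'],o);T=P[P[:,2]>np.percentile(P[:,2],97)-.012]
    print(r['score'],r['box'],P[:,2].max(),cv2.minAreaRect((T[:,:2]*1000).astype(np.float32)))
"
```

```text
{'clock': 9.633, 'position': [0.673, 0.143, 0.204], 'joint_pos': [-0.594, 0.498, 0.479, 1.274, -0.224, 1.424, 0.124], 'ft_force': [0.334, -0.011, 0.605], 'grip_width': 1.001}
off [181.9   1.9  -2.7] twist -0.4 jaw now 14.7 j7 0.12 t 9.63
0.97 [251.5, 129.8, 63.0, 101.1] 0.06424977244922714 ((675.2706909179688, 143.65533447265625), (56.12178039550781, 100.17325592041016), 15.944682121276855)
0.9 [0.0, 197.6, 36.7, 86.2] 0.06021615037972519 ((390.2800598144531, -10.655359268188477), (47.23952102661133, 15.387727737426758), 89.90609741210938)
0.85 [76.9, 215.1, 80.6, 98.4] 0.278957108809375 ((532.6876831054688, 49.21887969970703), (222.7961883544922, 92.67906188964844), 67.9566421508789)
```

View pics/w2.png

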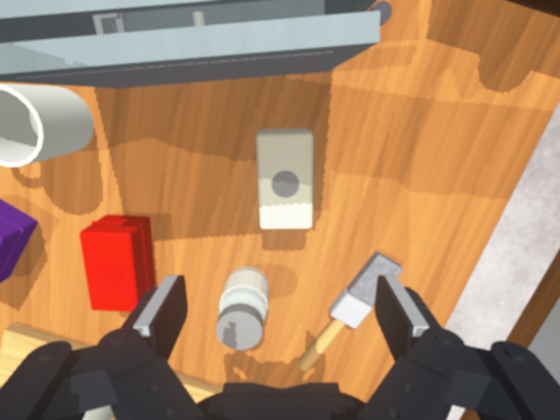

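The off-white mould is centred at (285,180), measured (.6745,.1445). I'll grip it 15 mm off centre, away from the door, so the wrist camera clears the door.

```bash
python3 -c "
from h import *
to([.678,.130,.025],15.6)"
```

```text
off [181.3   0.9  13.3] twist -0.9 jaw now 14.7 j7 0.12 t 9.73
```

Emit:
send_rows:
  grip: [0,0,0,0,0]
  offset:
    - [20,1,13]
    - [50,1,13]
    - [80,1,13]
    - [110,1,13]
    - [125,1,13]
  twist: [-1,-1,-1,-1,-1]

```text
clock: 10.15
position: [0.6767, 0.1303, 0.0781]
ee_rot: [0.427, 0.564, -0.428, 0.563]
ft_force: [0.0, 0.3, -0.8]
grip_width: 1.0
```

Emit:
send_rows:
  grip: [0,0,0,0,0]
  offset:
    - [20,0,0]
    - [40,0,0]
    - [52,0,0]
    - [56,0,0]
    - [56,0,0]
  twist: [0,0,0,0,0]

```text
clock: 10.57
position: [0.6778, 0.1307, 0.0246]
ee_rot: [0.427, 0.564, -0.427, 0.563]
ft_force: [0.3, -0.8, 0.1]
grip_width: 1.0
```

```bash
python3 -c "
from h import *
st();to([.678,.130,.025],15.6)"
```

```text
{'clock': 10.567, 'position': [0.678, 0.131, 0.025], 'joint_pos': [-0.556, 0.633, 0.43, 1.465, -0.28, 1.105, 0.201], 'ft_force': [0.291, -0.752, 0.082], 'grip_width': 1.0}
off [-0.4 -0.   0.7] twist 0.1 jaw now 15.7 j7 0.2 t 10.57
```

Emit:
send_rows:
  grip: [30,60,90,150,255]
  offset:
    - [0,0,0]
    - [0,0,0]
    - [0,0,0]
    - [0,0,0]
    - [0,0,0]
  twist: [0,0,0,0,0]
  newtons: 70

```text
clock: 10.98
position: [0.6782, 0.131, 0.0253]
ee_rot: [0.427, 0.564, -0.427, 0.564]
ft_force: [0.1, -0.2, 0.3]
grip_width: 0.375
```

Emit:
send_rows:
  grip: [255,255,255,255,255]
  offset:
    - [0,0,0]
    - [0,0,0]
    - [-10,0,0]
    - [-20,0,0]
    - [-30,0,0]
  twist: [0,0,0,0,0]

```text
clock: 11.4
position: [0.6782, 0.1309, 0.0562]
ee_rot: [0.427, 0.564, -0.427, 0.564]
ft_force: [-0.3, 1.0, -0.0]
grip_width: -0.005
```

```bash
python3 -c "
from h import *
st()
im,d=viewer.camera('scene');cv2.imwrite('pics/s6.png',cv2.resize(im[130:320,220:520],None,fx=2.4,fy=2.4))"
```

```text
{'clock': 11.4, 'position': [0.678, 0.131, 0.056], 'joint_pos': [-0.563, 0.602, 0.441, 1.442, -0.267, 1.157, 0.193], 'ft_force': [-0.277, 0.975, -0.003], 'grip_width': -0.005}
```

View pics/s6.png

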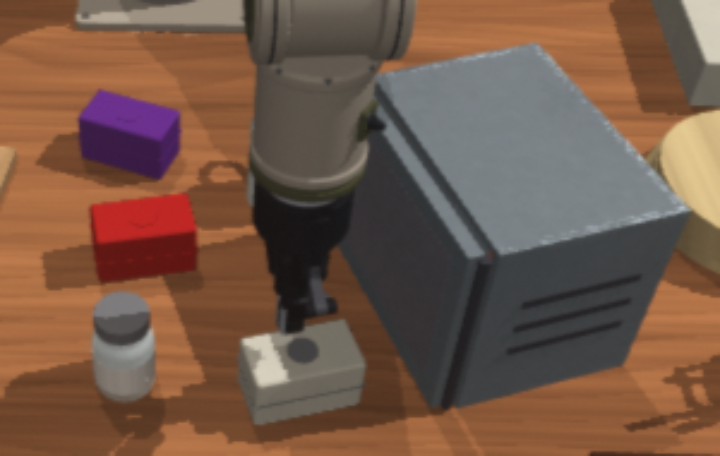

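```bash
python3 -c "
from h import *
o=monitor.get_obs();print(o['position'],proj('scene',[o['position'],[.6745,.1445,.06],[.6745,.1445,.0]]))
im,d=viewer.camera('wrist');cv2.imwrite('pics/w3.png',im)
im,d=viewer.camera('scene');
for r in viewer.regions_of('mould','scene'):
    P=cloud('scene',d,r['region']);zt=np.percentile(P[:,2],97);T=P[P[:,2]>zt-.008]
    print(r['score'],r['box'],zt,cv2.minAreaRect((T[:,:2]*1000).astype(np.float32)))
print(proj('scene',[[.5645,.125,.16]]))
"
```

```text
[0.67954227 0.13107844 0.05871707] [[338.73776081 276.68167601]
 [345.09409688 274.56459387]
 [343.11391055 291.84763358]]
0.83 [262.8, 209.9, 37.0, 38.8] 0.062269432356999777 ((516.7597045898438, -3.444049835205078), (57.37302780151367, 97.59883880615234), 11.637478828430176)
0.68 [315.7, 261.7, 54.8, 44.9] 0.06203372623163115 ((678.6849975585938, 145.47052001953125), (57.66508102416992, 99.5993881225586), 16.974319458007812)
[[336.77366023 203.95496558]]
```

View pics/w3.png

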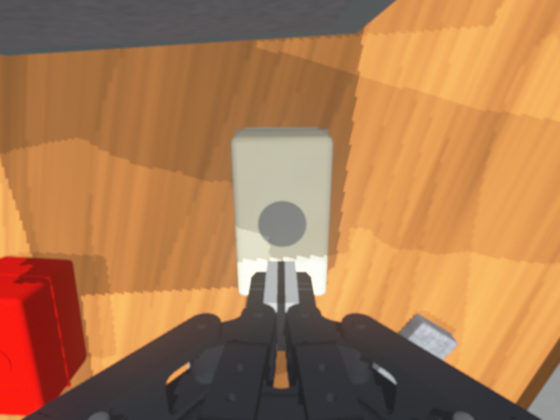

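```bash
python3 -c "
from h import *
o=monitor.get_obs()
R=Rn.from_quat(o['ee_rot']).as_matrix()
p=o['position']
for k in (0,-.019,-.04): print(k,proj('wrist',[p+R[:,0]*k],o))
im,d=viewer.camera('wrist')
o=monitor.get_obs()
for v in range(225,330,8): 
    m=np.zeros(d.shape,bool);m[v,272]=1;m[v,288]=1
    P=cloud('wrist',d,m,o);print(v,np.round((P-o['position'])@R*1000,1).tolist(), np.round(P[0],3))
"
```

```text
0 [[282.22393043 243.81283532]]
-0.019 [[282.36123416 258.46775995]]
-0.04 [[282.54890895 278.49897233]]
225 [[-5.7, -5.9, -14.3], [-6.0, 3.2, -14.4]] [0.668 0.143 0.06 ]
233 [[-6.7, -5.9, -9.8], [-5.6, 3.3, -9.4]] [0.67  0.139 0.061]
241 [[-6.5, -5.9, -4.7], [-6.7, 3.3, -4.8]] [0.671 0.134 0.061]
249 [[-5.6, -6.0, 0.7], [-6.4, 3.3, 0.3]] [0.672 0.129 0.06 ]
257 [[-5.4, -6.0, 6.0], [-5.0, 3.4, 6.2]] [0.674 0.124 0.06 ]
265 [[-45.9, -4.8, -10.5], [-45.5, 2.5, -10.2]] [0.67  0.14  0.101]
273 [[-52.7, -4.6, -10.2], [-54.4, 2.3, -11.2]] [0.671 0.14  0.107]
281 [[-61.1, -4.4, -11.2], [-59.7, 2.2, -10.4]] [0.67  0.141 0.116]
289 [[-66.5, -4.3, -10.9], [-67.2, 2.1, -11.3]] [0.671 0.14  0.121]
297 [[-71.5, -4.1, -10.5], [-72.7, 1.9, -11.3]] [0.671 0.14  0.126]
305 [[-75.9, -4.0, -9.9], [-75.1, 1.9, -9.4]] [0.671 0.139 0.131]
313 [[-82.3, -3.9, -11.2], [-83.3, 1.7, -11.9]] [0.671 0.141 0.137]
321 [[-87.0, -3.7, -11.4], [-87.6, 1.7, -11.8]] [0.671 0.141 0.142]
329 [[-91.8, -3.6, -11.9], [-89.4, 1.6, -10.0]] [0.671 0.141 0.147]
```

```bash
python3 -c "
from h import *
im,d=viewer.camera('scene')
o=monitor.get_obs();print(o['position'])
P=cloud('scene',d)
m=(abs(P[:,0]-.679)<.05)&(abs(P[:,1]-.131)<.05)&(P[:,2]>.07)&(P[:,2]<.2)
Q=P[m]
for z in np.arange(.07,.2,.01):
    s=Q[(Q[:,2]>=z)&(Q[:,2]<z+.01)]
    if len(s):print(round(z,2),len(s),s.min(0).round(3),s.max(0).round(3))
cv2.imwrite('pics/s7.png',cv2.resize(im[190:310,280:400],None,fx=5,fy=5))
"
```

```text
[0.67763932 0.13094822 0.05437997]
0.09 9 [0.678 0.121 0.091] [0.69  0.129 0.1  ]
0.1 39 [0.676 0.121 0.1  ] [0.695 0.145 0.11 ]
0.11 30 [0.677 0.12  0.11 ] [0.696 0.142 0.12 ]
0.12 14 [0.676 0.121 0.12 ] [0.692 0.129 0.129]
0.13 20 [0.671 0.117 0.13 ] [0.696 0.13  0.14 ]
0.14 52 [0.645 0.111 0.14 ] [0.715 0.142 0.15 ]
0.15 46 [0.645 0.111 0.151] [0.723 0.14  0.16 ]
0.16 46 [0.645 0.111 0.16 ] [0.727 0.134 0.169]
0.17 57 [0.672 0.113 0.17 ] [0.728 0.156 0.18 ]
0.18 62 [0.675 0.112 0.18 ] [0.729 0.158 0.19 ]
0.19 107 [0.689 0.117 0.19 ] [0.729 0.156 0.2  ]
```

View pics/s7.png

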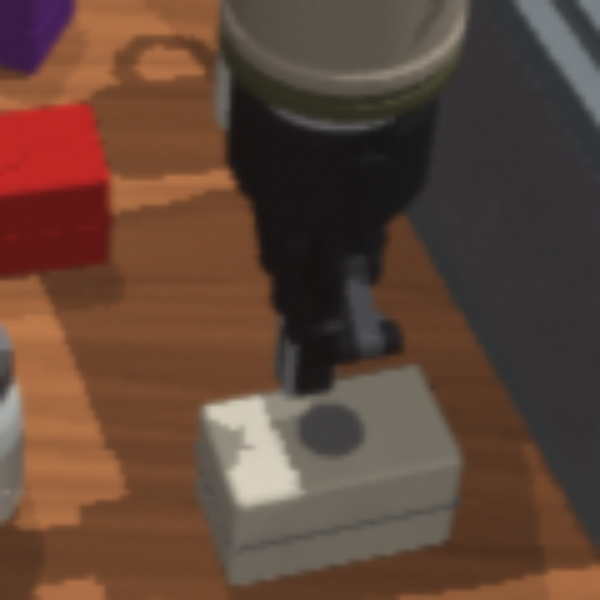

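```bash
python3 -c "
from h import *
o=monitor.get_obs();R=Rn.from_quat(o['ee_rot']).as_matrix();p=o['position'];print(p,o['ft_force'],o['torque'])
c=p+R@viewer.camera_model('wrist')['mount'][:3,3];print(c,proj('scene',[c]))
im,d=viewer.camera('scene');P=cloud('scene',d)
dd=np.array([.3256,-.9455])
m=(P[:,2]>.14)&(P[:,2]<.4)&(np.hypot(*(P[:,:2]-c[:2]).T)<.08)
Q=P[m];dist=(Q[:,:2]-[.5818,.2326])@dd-.007
for z in np.arange(.14,.4,.02):
    s=dist[(Q[:,2]>=z)&(Q[:,2]<z+.02)&(dist>.01)]
    if len(s):print(round(z,2),len(s),'min dist to door plane',s.min().round(3))
"
```

```text
[0.67763932 0.13094822 0.05437997] [-0.51464    -0.82279805 -0.29309601] [-0.02848294 -0.02240762 -0.00358766]
[0.65437902 0.21050251 0.23511364] [[386.8208453 207.869095 ]]
0.14 7 min dist to door plane 0.112
0.18 3 min dist to door plane 0.101
0.2 3 min dist to door plane 0.11
0.22 46 min dist to door plane 0.089
0.24 59 min dist to door plane 0.088
0.26 42 min dist to door plane 0.089
0.28 64 min dist to door plane 0.079
0.3 78 min dist to door plane 0.084
0.32 71 min dist to door plane 0.084
0.34 131 min dist to door plane 0.084
0.36 64 min dist to door plane 0.086
0.38 130 min dist to door plane 0.082
```

The fingers shut on nothing. The picture shows the physical tips at z≈0.093 while the TCP reads 0.055, so they really end about 38 mm above the reported TCP. The neck grasp on the vase fits this too. I'll reopen, centre and go lower by that amount, watching the force.

Emit:
send_rows:
  grip: [0,0,0,0,0]
  offset:
    - [0,0,0]
    - [0,0,0]
    - [0,0,0]
    - [0,0,0]
    - [0,0,0]
  twist: [0,0,0,0,0]

```text
clock: 12.17
position: [0.6779, 0.1309, 0.0546]
ee_rot: [0.427, 0.564, -0.427, 0.564]
ft_force: [-0.3, 0.6, 0.8]
grip_width: 0.71
```

```bash
python3 -c "
from h import *
st();to([.676,.145,-.015],15.9)
o=monitor.get_obs();R=Rn.from_quat(o['ee_rot']).as_matrix();print(R.round(3))
im,d=viewer.camera('wrist');cv2.imwrite('pics/w4.png',im)
P=(cloud('wrist',d,None,o)-o['position'])@R*1000
m=(abs(P[:,1])<70)&(abs(P[:,2])<30)&(P[:,0]<-15)
for s in (-1,1):
    Q=P[m&(P[:,1]*s>20)];print(s,Q[:,0].max(),Q[Q[:,0]>Q[:,0].max()-8].mean(0))
"
```

```text
{'clock': 12.167, 'position': [0.678, 0.131, 0.055], 'joint_pos': [-0.562, 0.603, 0.441, 1.444, -0.268, 1.155, 0.193], 'ft_force': [-0.3, 0.635, 0.816], 'grip_width': 0.71}
off [ 69.6   2.  -14.1] twist -0.2 jaw now 15.7 j7 0.19 t 12.17
[[-0.     0.963  0.271]
 [ 0.     0.271 -0.963]
 [-1.    -0.    -0.   ]]
-1 -43.156086512295474 [-48.18765497 -32.71158649  -3.05397377]
1 -42.542319988508915 [-47.68390069  30.49881543  -2.67618777]
```

View pics/w4.png

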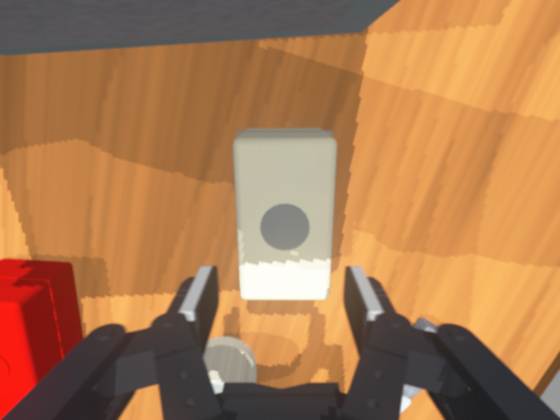

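Emit:
send_rows:
  grip: [0,0,0,0,0]
  offset:
    - [0,1,-7]
    - [0,2,-14]
    - [20,2,-14]
    - [35,2,-14]
    - [45,2,-14]
  twist: [0,0,0,0,0]

```text
clock: 12.63
position: [0.6748, 0.1456, 0.0075]
ee_rot: [0.426, 0.564, -0.427, 0.563]
ft_force: [0.9, 0.5, 1.3]
grip_width: 0.997
```

Emit:
send_rows:
  grip: [0,0,0,0,0]
  offset:
    - [5,0,0]
    - [10,0,0]
    - [18,0,0]
    - [25,0,0]
    - [27,0,0]
  twist: [0,0,0,0,0]

```text
clock: 13.05
position: [0.6755, 0.1448, -0.0185]
ee_rot: [0.427, 0.564, -0.427, 0.563]
ft_force: [-0.3, 0.4, 0.1]
grip_width: 0.999
```

```bash
python3 -c "
from h import *
st();to([.676,.145,-.018],15.9)
im,d=viewer.camera('wrist');cv2.imwrite('pics/w5.png',im)
"
```

```text
{'clock': 13.05, 'position': [0.676, 0.145, -0.019], 'joint_pos': [-0.564, 0.682, 0.412, 1.487, -0.298, 1.036, 0.192], 'ft_force': [-0.279, 0.35, 0.108], 'grip_width': 0.999}
off [-0.5  0.5 -0.1] twist -0.2 jaw now 15.7 j7 0.19 t 13.05
```

View pics/w5.png

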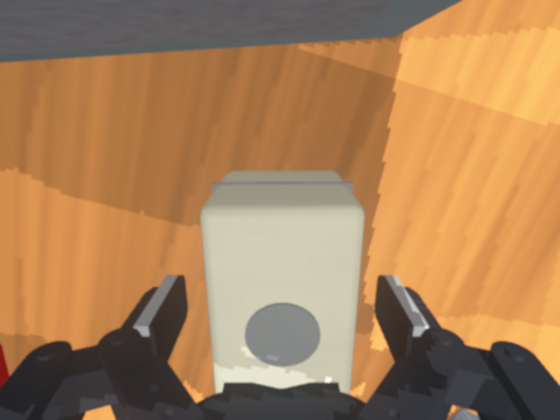

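The fingers straddle the mould, with no contact force. Closing.

Emit:
send_rows:
  grip: [20,40,60,80,120]
  offset:
    - [0,0,0]
    - [0,0,0]
    - [0,0,0]
    - [0,0,0]
    - [0,0,0]
  twist: [0,0,0,0,0]
  newtons: 60

```text
clock: 13.52
position: [0.6764, 0.145, -0.0167]
ee_rot: [0.427, 0.564, -0.427, 0.564]
ft_force: [0.8, 0.4, 2.7]
grip_width: 0.647
```

Emit:
send_rows:
  grip: [255,255,255,255,255]
  offset:
    - [0,0,0]
    - [0,0,0]
    - [0,0,0]
    - [0,0,0]
    - [0,0,0]
  twist: [0,0,0,0,0]

```text
clock: 13.93
position: [0.6764, 0.145, -0.0167]
ee_rot: [0.427, 0.564, -0.427, 0.564]
ft_force: [0.2, 0.3, 6.1]
grip_width: 0.649
```

Emit:
send_rows:
  grip: [255,255,255,255,255]
  offset:
    - [-10,0,0]
    - [-35,0,0]
    - [-70,0,0]
    - [-105,0,0]
    - [-140,0,0]
  twist: [0,0,0,0,0]

```text
clock: 14.35
position: [0.6752, 0.1446, 0.1239]
ee_rot: [0.427, 0.564, -0.427, 0.563]
ft_force: [0.8, 1.2, -3.7]
grip_width: 0.65
```

```bash
python3 -c "
from h import *
st();to([.600,-.269,.14],-7.3)
im,d=viewer.camera('scene');cv2.imwrite('pics/s8.png',cv2.resize(im[130:320,220:520],None,fx=2.4,fy=2.4))"
```

```text
{'clock': 14.35, 'position': [0.675, 0.145, 0.124], 'joint_pos': [-0.591, 0.547, 0.459, 1.374, -0.243, 1.278, 0.155], 'ft_force': [0.759, 1.178, -3.683], 'grip_width': 0.65}
off [ -15.8 -184.4  377.8] twist 23.0 jaw now 15.7 j7 0.15 t 14.35
```

View pics/s8.png

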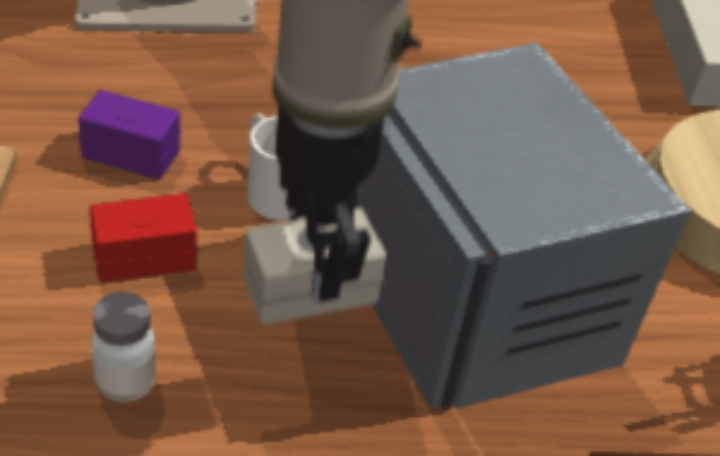

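The mould is held level. Carrying it to the board.

Emit:
send_rows:
  grip: [255,255,255,255,255]
  offset:
    - [-8,-10,20]
    - [-16,-25,51]
    - [-16,-40,83]
    - [-16,-55,115]
    - [-16,-71,147]
  twist: [2,7,12,17,23]

```text
clock: 14.82
position: [0.6467, -0.0172, 0.1386]
ee_rot: [-0.532, -0.466, 0.532, -0.466]
ft_force: [1.2, -0.2, -3.9]
grip_width: 0.644
```

```bash
python3 -c "
from h import *
st();to([.600,-.269,.14],-7.3)"
```

```text
{'clock': 14.817, 'position': [0.647, -0.017, 0.139], 'joint_pos': [-0.478, 0.457, 0.589, 1.498, -0.26, 1.266, 0.011], 'ft_force': [1.152, -0.154, -3.912], 'grip_width': 0.644}
off [ -1.5 -13.4 255.7] twist -0.2 jaw now -7.5 j7 0.01 t 14.82
```

Emit:
send_rows:
  grip: [255,255,255,255,255]
  offset:
    - [0,-2,35]
    - [0,-4,75]
    - [0,-6,115]
    - [0,-8,150]
    - [0,-10,185]
  twist: [0,0,0,0,0]

```text
clock: 15.23
position: [0.613, -0.1999, 0.1385]
ee_rot: [-0.531, -0.467, 0.531, -0.467]
ft_force: [0.2, -0.2, -4.3]
grip_width: 0.647
```

Emit:
send_rows:
  grip: [255,255,255,255,255]
  offset:
    - [0,-1,30]
    - [0,-3,55]
    - [0,-3,70]
    - [15,-3,70]
    - [30,-3,70]
  twist: [0,0,0,0,0]

```text
clock: 15.65
position: [0.6017, -0.2691, 0.1088]
ee_rot: [0.531, 0.466, -0.531, 0.467]
ft_force: [0.5, 1.0, -4.4]
grip_width: 0.646
```

```bash
python3 -c "
from h import *
st();to([.600,-.269,.0013],-7.3)
im,d=viewer.camera('top');cv2.imwrite('pics/t2.png',cv2.resize(im[110:310,280:480],None,fx=3,fy=3))
im,d=viewer.camera('scene');cv2.imwrite('pics/s9.png',cv2.resize(im[130:330,80:330],None,fx=2.4,fy=2.4))"
```

```text
{'clock': 15.65, 'position': [0.602, -0.269, 0.109], 'joint_pos': [-0.109, 0.521, 0.64, 1.499, -0.321, 1.227, 0.446], 'ft_force': [0.458, 0.979, -4.37], 'grip_width': 0.646}
off [ 1.075e+02 -1.800e+00  1.000e-01] twist -0.1 jaw now -7.4 j7 0.45 t 15.65
```

View pics/s9.png

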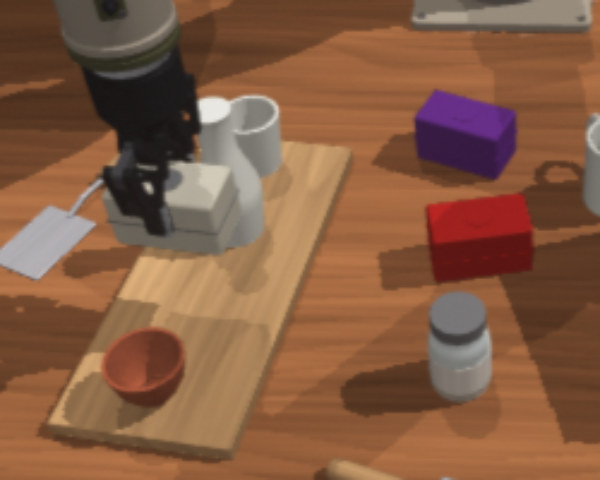

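View pics/t2.png

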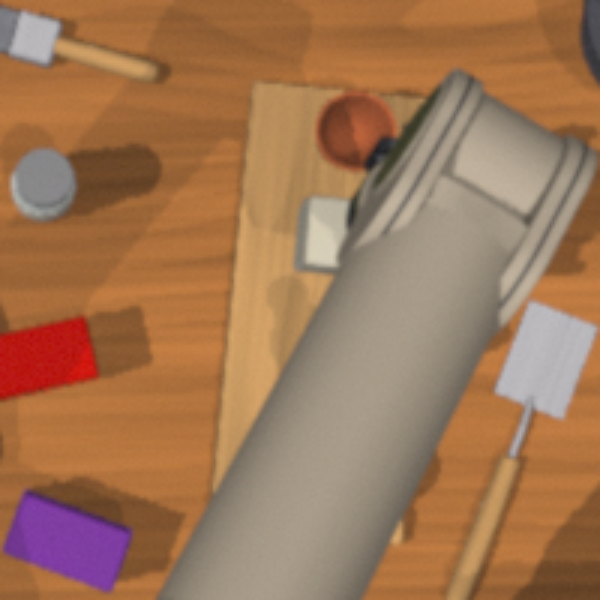

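The mould hangs over the gap between the vase and the bowl, with its long side across the board. Lowering.

Emit:
send_rows:
  grip: [255,255,255,255,255]
  offset:
    - [20,-2,0]
    - [45,-2,0]
    - [70,-2,0]
    - [88,-2,0]
    - [98,-2,0]
  twist: [0,0,0,0,0]

```text
clock: 16.17
position: [0.5994, -0.2657, 0.0088]
ee_rot: [-0.53, -0.468, 0.531, -0.466]
ft_force: [0.2, -0.7, -3.8]
grip_width: 0.648
```

Emit:
send_rows:
  grip: [255,255,255,255,255]
  offset:
    - [2,0,0]
    - [4,0,0]
    - [5,0,0]
    - [6,0,0]
    - [7,0,0]
  twist: [0,0,0,0,0]

```text
clock: 16.58
position: [0.601, -0.2671, 0.0048]
ee_rot: [0.531, 0.467, -0.53, 0.468]
ft_force: [0.3, -0.1, -4.2]
grip_width: 0.648
```

Emit:
send_rows:
  grip: [255,255,255,255,255]
  offset:
    - [1,0,0]
    - [2,0,0]
    - [3,0,0]
    - [3,0,0]
    - [3,0,0]
  twist: [0,0,0,0,0]

```text
clock: 17.0
position: [0.6005, -0.2669, 0.0013]
ee_rot: [0.531, 0.467, -0.531, 0.467]
ft_force: [-3.9, 2.7, 4.4]
grip_width: 0.65
```

Touched down (the force turned to +4 N). Releasing part-way and rising.

Emit:
send_rows:
  grip: [85,75,60,45,45]
  offset:
    - [0,0,0]
    - [0,0,0]
    - [0,0,0]
    - [0,0,0]
    - [0,0,0]
  twist: [0,0,0,0,0]

```text
clock: 17.42
position: [0.6004, -0.2669, 0.0007]
ee_rot: [0.531, 0.467, -0.531, 0.467]
ft_force: [0.2, 1.1, -0.4]
grip_width: 0.823
```

Emit:
send_rows:
  grip: [45,45,45,45,45]
  offset:
    - [0,0,0]
    - [-15,0,0]
    - [-40,0,0]
    - [-75,0,0]
    - [-110,0,0]
  twist: [0,0,0,0,0]

```text
clock: 17.83
position: [0.5997, -0.2669, 0.1126]
ee_rot: [-0.531, -0.467, 0.531, -0.467]
ft_force: [-0.1, -0.8, -0.2]
grip_width: 0.823
```

Emit:
send_rows:
  grip: [255,255,255,255,255]
  offset:
    - [-35,0,0]
    - [-70,0,0]
    - [-105,0,0]
    - [-140,0,0]
    - [-140,0,0]
  twist: [0,0,0,0,0]

```text
clock: 18.25
position: [0.6022, -0.2687, 0.2597]
ee_rot: [0.533, 0.464, -0.529, 0.47]
ft_force: [0.7, -1.1, 1.4]
grip_width: 0.11
```

```bash
python3 -c "
from h import *
st()
im,d=viewer.camera('scene');cv2.imwrite('pics/s10.png',cv2.resize(im[130:330,80:330],None,fx=2.4,fy=2.4))"
```

```text
{'clock': 18.25, 'position': [0.602, -0.269, 0.26], 'joint_pos': [-0.123, 0.431, 0.685, 1.296, -0.27, 1.495, 0.406], 'ft_force': [0.731, -1.103, 1.411], 'grip_width': 0.11}
```

View pics/s10.png

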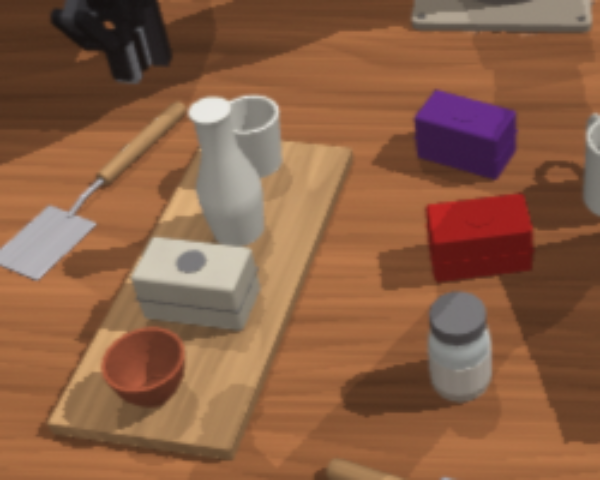

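The mould and vase both stand upright on the board, with the bowl and beaker untouched. Now the door: fingers shut, jaws parallel to the door.

```bash
python3 -c "
from h import *
to([.516,.139,.26],19)"
```

```text
off [  -5.5 -136.6 -393. ] twist -26.3 jaw now -7.3 j7 0.41 t 18.3
```

Emit:
send_rows:
  grip: [255,255,255,255,255]
  offset:
    - [0,-3,-40]
    - [0,-6,-80]
    - [0,-9,-120]
    - [0,-12,-160]
    - [0,-15,-200]
  twist: [-6,-12,-18,-24,-26]

```text
clock: 18.72
position: [0.6101, -0.0648, 0.2507]
ee_rot: [0.41, 0.576, -0.41, 0.576]
ft_force: [0.8, -0.5, 0.7]
grip_width: -0.001
```

```bash
python3 -c "
from h import *
to([.516,.139,.2],19)"
```

```text
off [  50.8  -22.4 -223.3] twist 0.1 jaw now 19.1 j7 0.48 t 18.72
```

Emit:
send_rows:
  grip: [255,255,255,255,255]
  offset:
    - [0,-4,-38]
    - [0,-8,-76]
    - [0,-12,-114]
    - [0,-16,-150]
    - [0,-20,-185]
  twist: [0,0,0,0,0]

```text
clock: 19.13
position: [0.531, 0.1038, 0.2507]
ee_rot: [0.412, 0.575, -0.412, 0.575]
ft_force: [1.2, 0.4, 0.5]
grip_width: 0.001
```

```bash
python3 -c "
from h import *
st();to([.516,.139,.127],19)"
```

```text
{'clock': 19.133, 'position': [0.531, 0.104, 0.251], 'joint_pos': [-0.665, 0.115, 0.427, 1.617, -0.048, 1.42, 0.093], 'ft_force': [1.212, 0.411, 0.536], 'grip_width': 0.001}
off [123.7  -2.8 -38.2] twist -0.3 jaw now 18.7 j7 0.09 t 19.13
```

Emit:
send_rows:
  grip: [255,255,255,255,255]
  offset:
    - [25,-3,0]
    - [55,-3,0]
    - [90,-3,-10]
    - [118,-3,-25]
    - [123,-3,-35]
  twist: [0,0,0,0,0]

```text
clock: 19.55
position: [0.5148, 0.1344, 0.123]
ee_rot: [0.41, 0.576, -0.414, 0.573]
ft_force: [-0.9, 0.4, -0.4]
grip_width: -0.004
```

```bash
python3 -c "
from h import *
st();to([.516,.139,.127],19)
im,d=viewer.camera('scene');cv2.imwrite('pics/s11.png',cv2.resize(im[100:300,280:520],None,fx=2.5,fy=2.5))
im,d=viewer.camera('wrist');cv2.imwrite('pics/w6.png',im)
"
```

```text
{'clock': 19.55, 'position': [0.515, 0.134, 0.123], 'joint_pos': [-0.693, 0.188, 0.393, 1.812, -0.077, 1.165, 0.053], 'ft_force': [-0.948, 0.448, -0.425], 'grip_width': -0.004}
off [-4.   2.6 -4. ] twist -0.3 jaw now 18.7 j7 0.05 t 19.55
```

View pics/s11.png

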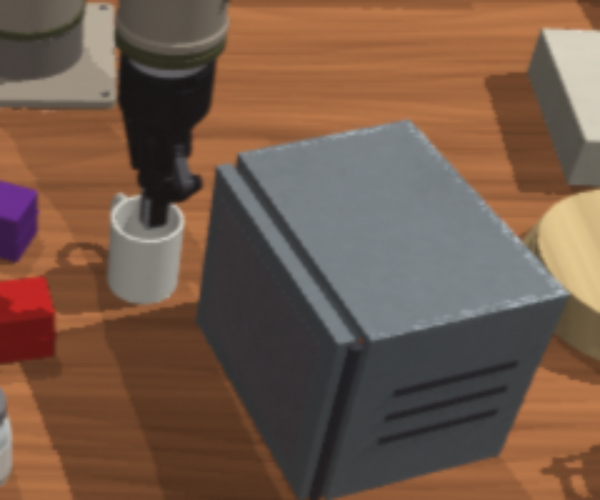

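View pics/w6.png

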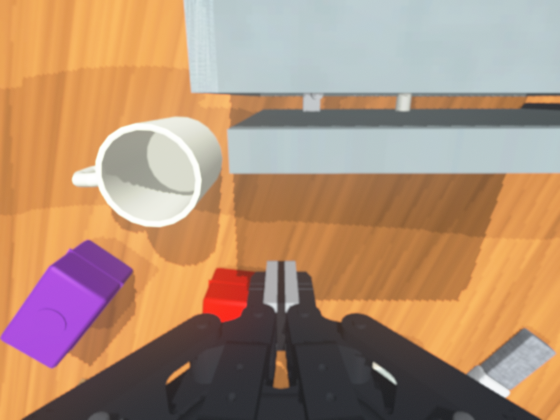

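The finger is before the door, about 20 mm inside its free edge, and the mug is clear. Approaching, then pressing slowly.

Emit:
send_rows:
  grip: [255,255,255,255,255]
  offset:
    - [-4,0,-15]
    - [-4,0,-30]
    - [-4,0,-38]
    - [-4,0,-44]
    - [-4,0,-48]
  twist: [0,0,0,0,0]

```text
clock: 20.07
position: [0.5036, 0.1802, 0.1329]
ee_rot: [0.412, 0.574, -0.411, 0.575]
ft_force: [0.2, -0.2, 0.1]
grip_width: -0.002
```

Emit:
send_rows:
  grip: [255,255,255,255,255]
  offset:
    - [0,0,-2]
    - [0,0,-4]
    - [0,0,-6]
    - [0,0,-7]
    - [0,0,-8]
  twist: [0,0,0,0,0]

```text
clock: 20.48
position: [0.5008, 0.1862, 0.1319]
ee_rot: [0.412, 0.574, -0.413, 0.575]
ft_force: [-0.0, -4.7, 3.4]
grip_width: -0.0
```

```bash
python3 -c "
from h import *
st();o=monitor.get_obs();n=np.array([.3256,-.9455]);print((o['position'][:2]-[.4966,.1959])@n*1000)"
```

```text
{'clock': 20.483, 'position': [0.501, 0.186, 0.132], 'joint_pos': [-0.761, 0.177, 0.356, 1.801, -0.065, 1.176, -0.06], 'ft_force': [-0.006, -4.688, 3.362], 'grip_width': -0.0}
10.55481725178308
```

Emit:
send_rows:
  grip: [255,255,255,255,255]
  offset:
    - [0,0,-1]
    - [0,0,-2]
    - [0,0,-3]
    - [0,0,-4]
    - [0,0,-4]
  twist: [0,0,0,0,0]

```text
clock: 20.9
position: [0.4994, 0.1901, 0.1318]
ee_rot: [0.412, 0.574, -0.413, 0.575]
ft_force: [0.2, -3.5, 2.7]
grip_width: -0.005
```

Emit:
send_rows:
  grip: [255,255,255,255,255]
  offset:
    - [0,0,-1]
    - [0,0,-2]
    - [0,0,-3]
    - [0,0,-3]
    - [0,0,-3]
  twist: [0,0,0,0,0]

```text
clock: 21.32
position: [0.4986, 0.1921, 0.1318]
ee_rot: [0.412, 0.574, -0.413, 0.575]
ft_force: [-0.5, -7.9, 3.4]
grip_width: 0.003
```

Emit:
send_rows:
  grip: [255,255,255,255,255]
  offset:
    - [0,0,-1]
    - [0,0,-2]
    - [0,0,-2]
    - [0,0,-2]
    - [0,0,-2]
  twist: [0,0,0,0,0]

```text
clock: 21.73
position: [0.4986, 0.1921, 0.1318]
ee_rot: [0.412, 0.573, -0.414, 0.575]
ft_force: [1.1, -13.3, 4.9]
grip_width: -0.005
```

At the hard stop (13 N, the door no longer moves). Retreating straight out.

Emit:
send_rows:
  grip: [255,255,255,255,255]
  offset:
    - [0,0,15]
    - [0,0,40]
    - [0,0,75]
    - [0,0,110]
    - [0,0,120]
  twist: [0,0,0,0,0]

```text
clock: 22.15
position: [0.5374, 0.0765, 0.1319]
ee_rot: [0.414, 0.573, -0.414, 0.574]
ft_force: [0.1, 0.5, -0.2]
grip_width: 0.0
```

```bash
python3 -c "
from h import *
st()
im,d=viewer.camera('scene');cv2.imwrite('pics/s12.png',cv2.resize(im[100:300,280:520],None,fx=2.5,fy=2.5))
im,d=viewer.camera('top')
cv2.imwrite('pics/t3.png',cv2.resize(im[120:320,80:330],None,fx=2.5,fy=2.5))
print(viewer.spot_point('door_top_corner','top')[:2],viewer.spot_point('door_top_corner','scene')[:2])
P=cloud('top',d);m=(P[:,2]>.185)&(P[:,2]<.212)&(P[:,0]>.4)&(P[:,0]<.75)&(P[:,1]>.0)&(P[:,1]<.3)
n=np.array([.3256,-.9455]);y=np.array([-.9455,-.3256]);Q=P[m][:,:2]-[.6858,.2758]
a=Q@y;b=Q@n
for k in np.arange(0,.24,.02):
    s=b[(a>=k)&(a<k+.02)&(b>-.005)]
    if len(s):print(round(k,2),len(s),s.min().round(3),s.max().round(3))
"
```

```text
{'clock': 22.15, 'position': [0.537, 0.077, 0.132], 'joint_pos': [-0.616, 0.199, 0.44, 1.784, -0.089, 1.178, 0.171], 'ft_force': [0.14, 0.548, -0.243], 'grip_width': 0.0}
[] [{'position': [344.8, 173.0], 'score': 0.93}, {'position': [141.7, 295.3], 'score': 0.4}]
0.0 56 -0.004 0.02
0.02 54 0.007 0.026
0.04 55 0.012 0.031
0.06 53 0.018 0.037
0.08 58 0.024 0.043
0.1 53 0.03 0.049
0.12 53 0.037 0.053
0.14 25 0.042 0.052
0.16 1 0.048 0.048
```

View pics/s12.png

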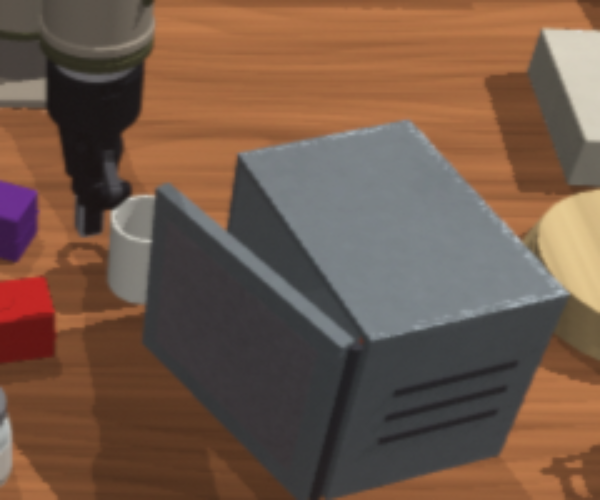

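View pics/t3.png

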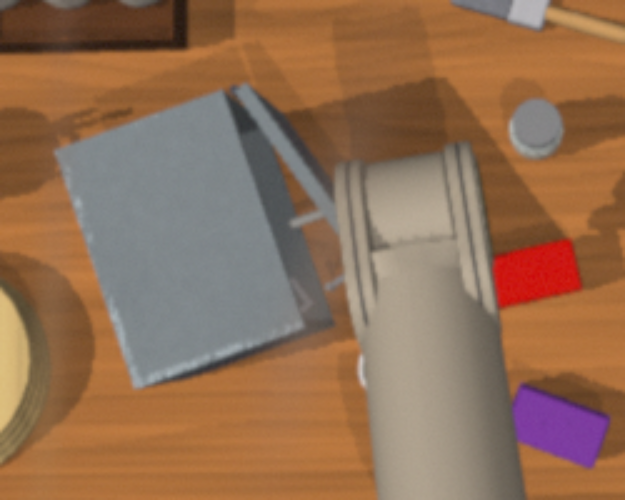

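The door has popped ajar (slope 0.29). Now over its top edge and down into the gap behind it.

Emit:
send_rows:
  grip: [255,255,255,255,255]
  offset:
    - [-25,0,0]
    - [-55,0,0]
    - [-75,0,0]
    - [-80,0,0]
    - [-80,0,0]
  twist: [0,0,0,0,0]

```text
clock: 22.77
position: [0.5366, 0.0842, 0.2131]
ee_rot: [0.412, 0.575, -0.41, 0.576]
ft_force: [-0.2, -0.1, -0.3]
grip_width: 0.002
```

```bash
python3 -c "
from h import *
st();to([.5134,.1931,.21],19)"
```

```text
{'clock': 22.767, 'position': [0.537, 0.084, 0.213], 'joint_pos': [-0.635, 0.136, 0.439, 1.675, -0.06, 1.341, 0.143], 'ft_force': [-0.219, -0.074, -0.259], 'grip_width': 0.002}
off [   3.2   13.3 -110.6] twist -0.1 jaw now 18.9 j7 0.14 t 22.77
```

Emit:
send_rows:
  grip: [255,255,255,255,255]
  offset:
    - [0,4,-35]
    - [0,8,-70]
    - [0,13,-100]
    - [0,13,-110]
    - [0,13,-110]
  twist: [0,0,0,0,0]

```text
clock: 23.18
position: [0.5109, 0.1948, 0.2098]
ee_rot: [0.409, 0.577, -0.411, 0.575]
ft_force: [0.1, -0.1, -0.1]
grip_width: 0.002
```

```bash
python3 -c "
from h import *
st();to([.5134,.1931,.132],19)
im,d=viewer.camera('wrist');cv2.imwrite('pics/w7.png',im)"
```

```text
{'clock': 23.183, 'position': [0.511, 0.195, 0.21], 'joint_pos': [-0.763, 0.149, 0.353, 1.662, -0.054, 1.342, -0.068], 'ft_force': [0.124, -0.127, -0.115], 'grip_width': 0.002}
off [77.8  2.1  2.5] twist 0.1 jaw now 19.1 j7 -0.07 t 23.18
```

View pics/w7.png

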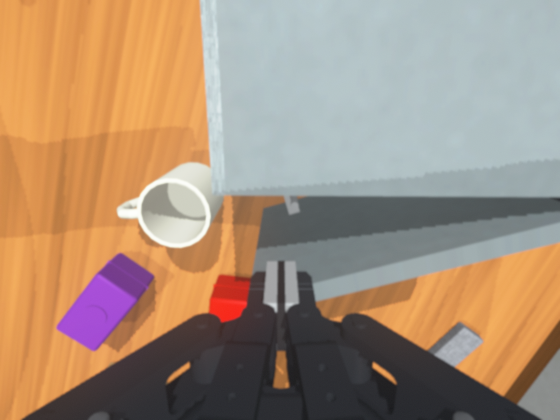

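```bash
python3 -c "
from h import *
o=monitor.get_obs();p=o['position']
for da,db in [(-.015,-.011),(.015,-.011),(-.015,.011),(.015,.011)]:
    q=np.array([.5134,.1931])+da*np.array([-.9455,-.3256])+db*np.array([.3256,-.9455])
    print(proj('wrist',[[*q,.199]],o).round(0),proj('scene',[[*q,.199]]).round(0))
im,d=viewer.camera('scene');cv2.imwrite('pics/s13.png',cv2.resize(im[100:300,280:520],None,fx=2.5,fy=2.5))
"
```

```text
[[309. 220.]] [[377. 178.]]
[[261. 220.]] [[371. 170.]]
[[308. 252.]] [[367. 180.]]
[[262. 252.]] [[361. 172.]]
```

View pics/s13.png

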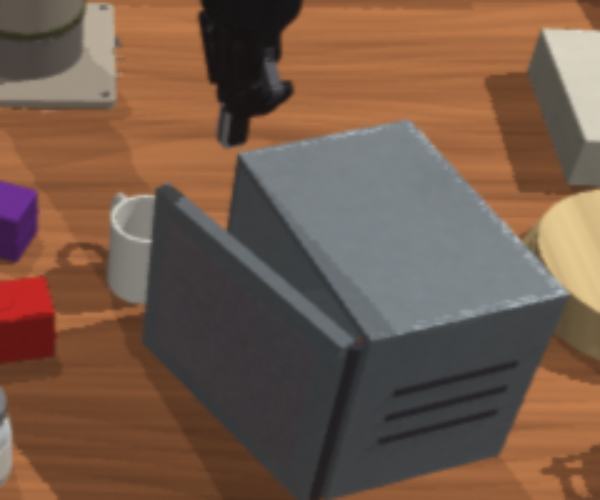

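In the pictures the finger's footprint lies between the carcass edge and the door's inner top edge. Descending.

Emit:
send_rows:
  grip: [255,255,255,255,255]
  offset:
    - [10,2,2]
    - [30,2,2]
    - [50,2,2]
    - [65,2,2]
    - [76,2,2]
  twist: [0,0,0,0,0]

```text
clock: 23.7
position: [0.5153, 0.1873, 0.1333]
ee_rot: [0.412, 0.574, -0.413, 0.574]
ft_force: [-0.0, 0.6, 0.7]
grip_width: 0.005
```

```bash
python3 -c "
from h import *
st();to([.5134,.1931,.132],19)
im,d=viewer.camera('scene');cv2.imwrite('pics/s14.png',cv2.resize(im[100:300,280:520],None,fx=2.5,fy=2.5))
# arc: finger centre 11mm+14 behind... contact on inner face at radius .19
H=np.array([.6858,.2758]);y=np.array([-.9455,-.3256]);n=np.array([.3256,-.9455])
for th in np.arange(.3,1.9,.1):
    u=np.cos(th)*y+np.sin(th)*n; v=-np.sin(th)*y+np.cos(th)*n  # v opening dir
    q=H+.185*u-.013*v; print(round(th,1),q.round(4),'r',np.hypot(*q).round(3))
"
```

```text
{'clock': 23.7, 'position': [0.515, 0.187, 0.133], 'joint_pos': [-0.745, 0.209, 0.355, 1.762, -0.077, 1.186, -0.043], 'ft_force': [-0.036, 0.638, 0.655], 'grip_width': 0.005}
off [ 1.3  0.  -6.1] twist -0.4 jaw now 18.6 j7 -0.04 t 23.7
0.3 [0.5288 0.1771] r 0.558
0.4 [0.5395 0.1619] r 0.563
0.5 [0.5516 0.1478] r 0.571
0.6 [0.565  0.1351] r 0.581
0.7 [0.5797 0.1237] r 0.593
0.8 [0.5954 0.1139] r 0.606
0.9 [0.612  0.1057] r 0.621
1.0 [0.6293 0.0991] r 0.637
1.1 [0.6473 0.0944] r 0.654
1.2 [0.6656 0.0915] r 0.672
1.3 [0.6841 0.0904] r 0.69
1.4 [0.7026 0.0911] r 0.708
1.5 [0.721  0.0937] r 0.727
1.6 [0.739  0.0981] r 0.745
1.7 [0.7564 0.1043] r 0.764
1.8 [0.7732 0.1122] r 0.781
```

View pics/s14.png

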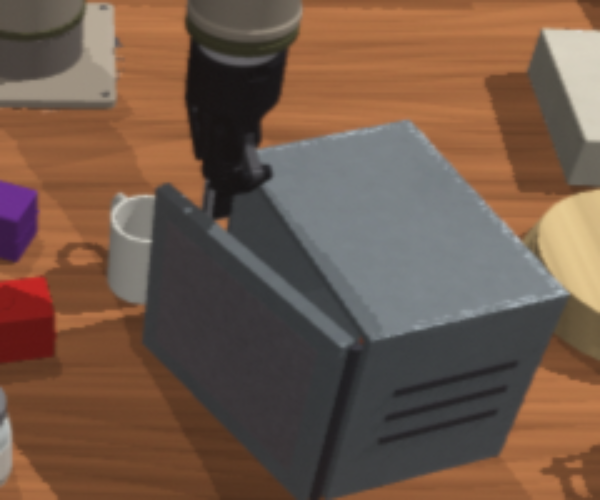

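The finger is in the gap and touches nothing. Computing the arc in tool axes.

```bash
python3 -c "
from h import *
o=monitor.get_obs();R=Rn.from_quat(o['ee_rot']).as_matrix();p=o['position']
H=np.array([.6858,.2758]);y=np.array([-.9455,-.3256]);n=np.array([.3256,-.9455])
for th in np.arange(.3,1.86,.1):
    u=np.cos(th)*y+np.sin(th)*n; v=-np.sin(th)*y+np.cos(th)*n
    q=H+.185*u-.013*v; print(round(th,1),(R.T@(np.array([*q,p[2]])-p)*1000).round(0))
"
```

```text
0.3 [-0. 10. 14.]
0.4 [-0. 16. 32.]
0.5 [-0. 23. 49.]
0.6 [-0. 31. 66.]
0.7 [-0. 42. 81.]
0.8 [-0. 53. 95.]
0.9 [ -0.  66. 108.]
1.0 [ -0.  81. 120.]
1.1 [ -0.  96. 130.]
1.2 [ -0. 113. 139.]
1.3 [ -0. 130. 146.]
1.4 [ -0. 148. 151.]
1.5 [ -1. 166. 155.]
1.6 [ -1. 184. 156.]
1.7 [ -1. 203. 156.]
1.8 [ -1. 221. 154.]
```

Emit:
send_rows:
  grip: [255,255,255,255,255]
  offset:
    - [0,5,8]
    - [0,10,15]
    - [0,16,32]
    - [0,23,49]
    - [0,31,66]
  twist: [0,0,0,0,0]

```text
clock: 24.17
position: [0.568, 0.1359, 0.1371]
ee_rot: [0.413, 0.574, -0.411, 0.575]
ft_force: [-0.6, 1.4, 0.1]
grip_width: 0.0
```

Emit:
send_rows:
  grip: [255,255,255,255,255]
  offset:
    - [0,11,15]
    - [0,22,29]
    - [0,35,42]
    - [0,50,54]
    - [0,65,64]
  twist: [0,0,0,0,0]

```text
clock: 24.58
position: [0.6503, 0.0953, 0.137]
ee_rot: [0.413, 0.574, -0.412, 0.575]
ft_force: [-0.6, 1.5, 0.1]
grip_width: -0.001
```

```bash
python3 -c "
from h import *
st()
im,d=viewer.camera('scene');cv2.imwrite('pics/s15.png',cv2.resize(im[100:300,200:520],None,fx=2.4,fy=2.4))
"
```

```text
{'clock': 24.583, 'position': [0.65, 0.095, 0.137], 'joint_pos': [-0.524, 0.453, 0.42, 1.465, -0.188, 1.262, 0.242], 'ft_force': [-0.632, 1.537, 0.079], 'grip_width': -0.001}
```

View pics/s15.png

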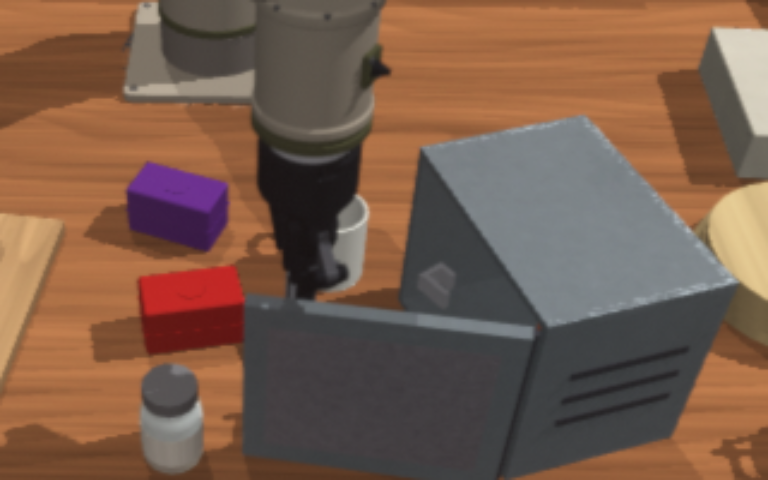

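The door is following, at about 1.1 rad. Continuing along the arc.

Emit:
send_rows:
  grip: [255,255,255,255,255]
  offset:
    - [3,17,9]
    - [4,34,16]
    - [4,52,21]
    - [4,70,25]
    - [4,88,26]
  twist: [0,0,0,0,0]

```text
clock: 25.05
position: [0.7417, 0.0989, 0.1327]
ee_rot: [0.412, 0.574, -0.412, 0.575]
ft_force: [-1.5, -0.1, 0.6]
grip_width: 0.0
```

Emit:
send_rows:
  grip: [255,255,255,255,255]
  offset:
    - [0,10,0]
    - [0,19,0]
    - [0,25,-1]
    - [0,30,-1]
    - [0,30,-1]
  twist: [0,0,0,0,0]

```text
clock: 25.47
position: [0.7689, 0.1111, 0.1319]
ee_rot: [0.412, 0.574, -0.412, 0.575]
ft_force: [0.7, 0.4, 0.1]
grip_width: -0.005
```

```bash
cat > door.py <<'E'
from h import *
def door():
    H=np.array([.6858,.2758]);y=np.array([-.9455,-.3256]);n=np.array([.3256,-.9455])
    im,d=viewer.camera('scene');P=cloud('scene',d)
    Q=P[:,:2]-H;m=(P[:,2]>.193)&(P[:,2]<.207)&(np.hypot(*Q.T)<.235)&(np.hypot(*Q.T)>.06)&(Q@n>.03)
    Q=Q[m];th=np.arctan2(Q@n,Q@y);r=np.hypot(*Q.T)
    for k in (.06,.1,.14,.18,.21):
        s=th[(r>k)&(r<k+.03)]
        if len(s):print(k,len(s),np.median(s).round(3),s.min().round(2),s.max().round(2))
    return im
E
python3 -c "
from door import *
st()
im=door();cv2.imwrite('pics/s16.png',cv2.resize(im[100:330,180:520],None,fx=2.3,fy=2.3))
"
```

```text
{'clock': 25.467, 'position': [0.769, 0.111, 0.132], 'joint_pos': [-0.419, 0.737, 0.404, 1.054, -0.272, 1.398, 0.262], 'ft_force': [0.669, 0.381, 0.13], 'grip_width': -0.005}
0.06 124 1.954 1.81 2.08
0.1 128 1.892 1.8 1.97
0.14 85 1.883 1.81 1.91
0.18 166 1.84 1.67 1.88
0.21 90 1.842 1.8 1.87
```

View pics/s16.png

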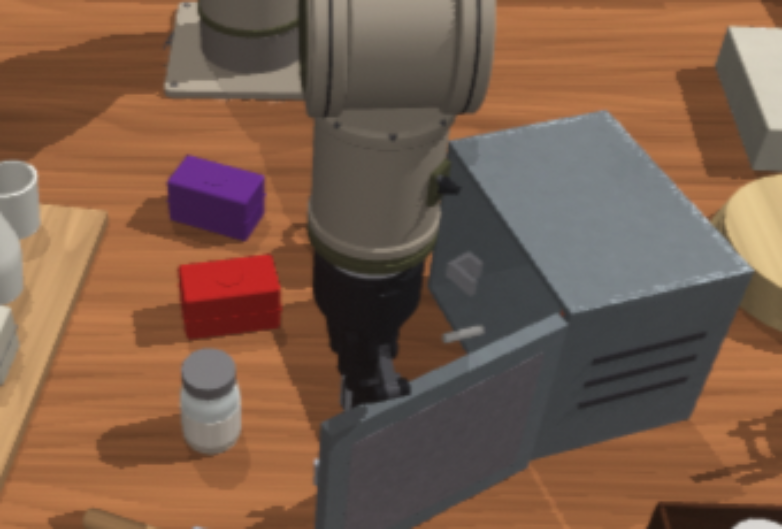

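The door is well past square, at about 1.8 rad. Backing off from it, then up and clear.

Emit:
send_rows:
  grip: [255,255,255,255,255]
  offset:
    - [0,-15,0]
    - [0,-35,0]
    - [-30,-50,0]
    - [-65,-50,0]
    - [-100,-50,0]
  twist: [0,0,0,0,0]

```text
clock: 25.93
position: [0.7193, 0.0945, 0.2334]
ee_rot: [0.412, 0.575, -0.412, 0.574]
ft_force: [0.2, 0.4, 1.2]
grip_width: -0.0
```

Emit:
send_rows:
  grip: [255,255,255,255,255]
  offset:
    - [-20,-35,10]
    - [-40,-70,20]
    - [-40,-105,30]
    - [-40,-140,40]
    - [-40,-150,40]
  twist: [0,0,0,0,0]

```text
clock: 26.35
position: [0.5882, 0.0039, 0.2734]
ee_rot: [0.414, 0.573, -0.413, 0.574]
ft_force: [-0.7, -0.9, 0.6]
grip_width: -0.0
```

Emit:
send_rows:
  grip: [255,255,255,255,255]
  offset:
    - [0,-30,0]
    - [0,-30,0]
    - [0,-30,0]
    - [0,-30,0]
    - [0,-30,0]
  twist: [0,0,0,0,0]

```text
clock: 26.77
position: [0.5635, 0.0001, 0.2718]
ee_rot: [0.412, 0.575, -0.412, 0.575]
ft_force: [-0.0, 0.3, 0.5]
grip_width: 0.002
```

```bash
python3 -c "
from door import *
st()
im=door();cv2.imwrite('pics/s17.png',im)
im,d=viewer.camera('top');cv2.imwrite('pics/t4.png',im)
for n in ['mould','vase','jar','mug','bowl','beaker']:
    for r in viewer.regions_of(n,'top')[:3]:
        P=cloud('top',d,r['region']); zt=np.percentile(P[:,2],97)
        T=P[P[:,2]>zt-0.012];(c,s,a)=cv2.minAreaRect((T[:,:2]*1000).astype(np.float32))
        print(n,round(r['score'],2),'ztop',round(zt,3),'c',np.round(c,1),'s',np.round(s,1),round(a,1))
"
```

```text
{'clock': 26.767, 'position': [0.564, 0.0, 0.272], 'joint_pos': [-0.492, 0.165, 0.473, 1.526, -0.076, 1.468, 0.311], 'ft_force': [-0.01, 0.324, 0.511], 'grip_width': 0.002}
0.06 124 1.949 1.8 2.08
0.1 130 1.894 1.81 1.97
0.14 137 1.867 1.81 1.91
0.18 139 1.847 1.8 1.89
0.21 90 1.842 1.8 1.87
mould 0.62 ztop 0.083 c [ 598.3 -264.9] s [100.9  56.5] 83.2
mould 0.62 ztop 0.204 c [600.  224.1] s [259.7 436.2] 27.4
vase 0.68 ztop 0.181 c [ 497. -252.] s [37.1 37.4] 41.8
mug 0.55 ztop 0.087 c [415.4 139.2] s [70.8 74.2] 75.3
bowl 0.81 ztop 0.07 c [ 703.2 -284.1] s [64.9 69.8] 21.0
bowl 0.61 ztop 0.087 c [415.4 139.2] s [70.8 74.2] 75.3
beaker 0.98 ztop 0.09 c [ 393.1 -250.8] s [59.6 55.8] 88.9
```

View pics/s17.png

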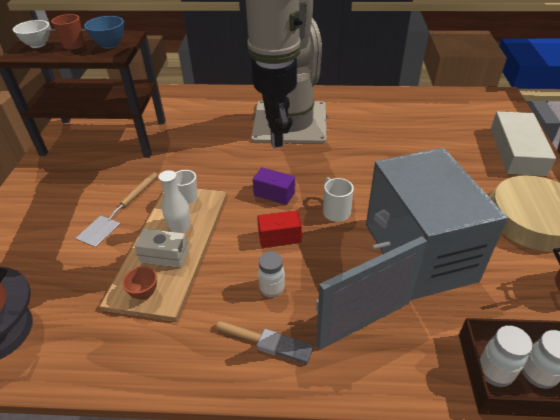

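View pics/t4.png

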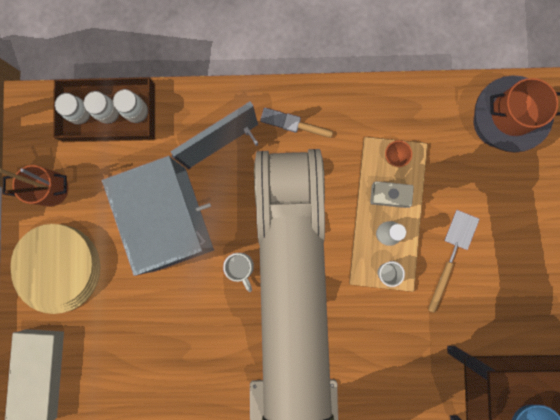

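```bash
python3 -c "
from h import *
a=cv2.imread('pics/scene0.png');b=cv2.imread('pics/s17.png')
d=cv2.absdiff(a,b).max(2)
for n,(x,y,w,h) in {'mug':(320,185,34,36),'jar':(255,250,32,46),'bowl':(120,265,42,36),'red':(255,208,50,40)}.items(): print(n,(d[y:y+h,x:x+w]>40).mean().round(3), cv2.phaseCorrelate(*[cv2.cvtColor(i[y:y+h,x:x+w],6).astype(np.float32) for i in (a,b)]))
print(monitor.get_obs()['clock'],manip.hand_in())"
```

```text
mug 0.183 ((0.5849803546366203, 0.4624892085062129), 0.46964405201099535)
jar 0.031 ((-0.018221672597430683, 0.06346999021869593), 0.8623480312526226)
bowl 0.175 ((0.06389073276289636, 0.17167598910838322), 0.7498044090506472)
red 0.072 ((0.16874675996796284, -0.4100004053225099), 0.8414802585840225)
the job is handed in; nothing more can be done
27.1667 None
```

I moved the vase and then the mould onto the ware board. Then I pushed the door in near its free edge until it popped ajar, and swung it open well past square. The job was handed in at 27 s; no verdict was given.

- **Last checks:** The vase (rim 181 mm up) and mould (top 83 mm) stand upright between the beaker and the bowl. The door measures about 1.8 rad open and kept its angle after the arm withdrew. The arm stands clear.
- **Other things:** The bowl and beaker are where they were, to within 2 mm. In the scene picture the jar shifted less than a pixel. The top camera could not see it at the end, because the arm was in the way.
- **A check that disagreed:** In the top view the mug's measured centre differed by 7 mm between the first and last pictures. I think that comes from how its handle was outlined, because it is at the same pixel in both views.
- **What failed on the way:** My first attempt to grip the mould closed on nothing. The fingers end about 38 mm short of the reported TCP, so I allowed for that afterwards. The mould was not moved by that first attempt.

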